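# Unclip the battery pack from its charging dock

### The arm

A 6-joint arm with a two-finger parallel gripper is mounted at the origin on the work surface. World frame = base frame: x ahead of the robot, y to its left, z up, the work surface at z = 0. Lengths are in mm, angles in rad, forces in N, time in s.
With the tool pointing down it reaches from about 350 to 875 mm from the base axis. Payload 4.2 kg.
Tool frame: the origin (TCP) lies midway between the tips of the shut fingers; the grasp point (between the pads) lies 19 mm behind it; z points along the fingers, y is the direction in which the jaws open and shut (so a half turn about z gives the same grasp; the last joint's range is limited). The gripper opens to 85 mm and grips with 20 to 120 N. Pads are 22 mm wide; open, the fingers measure 114 mm over their backs; the gripper's body (76 mm by 85 mm) begins 54 mm behind the grasp point. The pads swing forward as they close: fully open they stand 13 mm farther back than shut.
Start: joints at [1.508, 0.385, 0.008, 0, -1.194, -0.259], TCP at [197.639, 592.906, 231.312] pointing down, gripper open.
Joint ranges: [-3.14, 3.14], [-1.21, 2.06], [-1.07, 1.41], [-3.16, 2.05], [-2.99, -0.16], [-3.1, 3.1]. Speed limits (rad/s): [2.79, 2.79, 3.14, 3.14, 3.14, 3.14].

### API

Orientations are given as a unit quaternion [x, y, z, w].
In Python, from bench import arm gives the robot as it stands.
- The arm moves only by the tool servo_tool, never from a script. Its argument "rows" is a list of rows, each an object of numbers: "fingers": the finger opening in cm, from 0 to 8.54; "x", "y", "z": the shift along the tool's x, y, z in cm; "turn": the turn about the tool's z in degrees. A call has 1 to 10 rows; each row shifts and turns the commanded pose from where the row before left it, along the tool's axes as they then stand; what a row does not reach is not made up. A row lasts 1/12 s, in which the tool goes at most 41.7 mm and 7.16 degrees, less where a joint would pass 70% of its speed; a pose out of reach is approached as far as the arm can. A call is refused whole if a number of a shift passes 4.17 or a number of a turn 7.16, either way. A call with a gripper value outside its range is refused whole. The fingers move at their own pace and stop on an object; the grip force is fixed at half the most. Time passes only in rows, so rows that do not move let the fingers close. It gives the time, the measured TCP pose, the force and the opening at its end, in the units of the state.
- arm.read_state(): the state, without advancing time (a new reading comes with each control period).
- arm.get_image(name): name is "side" or "top"; returns (picture, depth): 480x640x3 uint8, red, green, blue; 480x640 float32, mm along the optical axis (not along the pixel's ray), 0 where there is no reading.
- arm.camera_model(name): a dict with "fx", "fy", "cx", "cy" (pixels), "pose" (4x4, takes a point from camera to world coordinates). Camera axes: x right, y down, z forward; pixel columns grow to the right and rows downward; lengths in mm; the calibration is good to about 2 mm. A picture is of the moment at which its call begins. camera_model takes no time and is no camera call.
- arm.job_done(): hands the job in, once; it reports no verdict.
The state is a dict: "clock": time; "joints": joint angles; "joint_vel": joint speeds; "joint_efforts": joint torques, N m; "position": TCP position; "ee_rot": TCP orientation; "contact_force": force on the tool from outside, world axes, zero at the start; "wrist_torque": the same for the moment, N m; "gripper_width": finger opening in mm.
Only numpy, scipy, OpenCV 4.12 (cv2) and the standard library are available. Lean on these libraries where they do the work, as an engineer would, in place of code of your own. Each camera call takes 0.05 s, during which the arm holds its last target.

### The job

Take the charged battery pack out of its desk charger: hold the latch button on top of the pack fully down and, keeping it down, slide the pack straight out of the hood along the dock's tongue; its nose rides up on the end pad as it comes. Then lay the pack gently in the shallow steel tray, flat and right way up with its button on top, and let go of it. Never yank at the latched pack, lean hard on it or drop it, and leave the flask, mug and stapler alone.

Things in the scene. Friction and masses are not known exactly. Their poses are not given: they have to be found in the camera images.
- dock: White charging dock, fixed. Origin on the desk, on its middle line; its x axis points into the hood: the pack comes out along -x. Pack support surface 22 mm above the desk: a tongue 44 mm wide (narrower than the pack) from x = -95 to 14 mm, then a wide base. Hood: from x = 18 mm, 104 mm wide: two posts 55 mm apart and 80 mm high with a cross bar between them, behind them walls 43 mm high to x = 66 mm.
- hood_bar (a point): Middle of the underside of the dock hood's cross bar, 68.5 mm above the desk (dock x 28 mm); the bar is 8 mm thick along x, 13.5 mm high and spans the hood. The tooth of the pack's latch stands up behind it (+x side) and locks the pack in. Axes as the dock's.
- tongue_end (a point): End of the tongue (dock x -95 mm), at the height of its surface, 22 mm above the desk. On its last 12 mm sits a rubber end pad that stands 5 to 8 mm higher (worn differently on each dock), with a 17 degree ramp towards the pack: the nose rides up on it within the first 28 mm of sliding, so pack and button rise by a few mm on the way. Axes as the dock's.
- pack_center (a point): Centre (half-way up) of the black battery pack, 110 (x) x 52 (y) x 36 mm without button, 0.25 to 0.5 kg. Starts home: axes as the dock's, centre 40 mm above the dock's origin, front 73 mm outside the hood; play 1.5 mm sideways, 2 mm along x. Slid 25 mm out, its tooth is past the bar; from 45 mm its long sides have room for fingers over their full height.
- latch_top (a point): Middle of the top face of the grey latch button on the pack: flat pad 40 (x) x 36 (y) mm, 9 mm above the pack's top when up; moves with the button. Along the pad's -x edge, 20 mm from here, a ridge stands 8 mm above the pad: closed fingertips pressing on the pad can bear on it to draw the pack out. A neck runs +x under the bar to the tooth.
- latch (a joint): How far the button is pressed, m: 0 up, 0.007 at its rigid stop. Sprung: starts to move at 2.5 N, 0.8 N more per mm, 8.1 N at the stop. The tooth clears the bar only beyond 5 mm: press until it bottoms (9 to 12 N) and keep that while the pack slides and rises. More than 30 N between pack and dock, by pressing or by pulling while latched, is too much.
- tray_floor (a point): Centre of the inner floor (4 mm above the desk) of the shallow dark steel tray fixed on the desk: inside 182 mm (x) by 162 mm (y), walls 4 mm thick and 22 mm high over the desk; its axes run along the walls.
- flask: Bystander: blue flask with a wide grey cap, 62 mm across, 167 mm high, origin at its foot. Leave it alone.
- mug: Bystander: white mug, 80 mm across, 90 mm high, origin at its foot. Leave it alone.
- stapler: Bystander: black stapler, 125 mm (x) by 34 mm by 50 mm high, origin at its foot. Leave it alone.
- pack: The battery pack itself (see pack_center): origin at the centre of its underside, axes as there.
- tray: The tray itself (see tray_floor): origin on the desk under the centre of its floor.
Things that resemble listed ones, but are neither listed nor needed, are in the scene too. What is shaped like the pack but orange or turquoise is not meant.

How it is judged (in metres and radians):
On the way, in this order (a step that is already met when the one before it is completed fails the run):
1. the button is held down (over 4.5 mm) while the pack is still home (value of joint latch above 0.0045 m and x of pack_center in the frame of dock above -0.006 m), for 0.1 s.
2. the pack has been slid more than 30 mm out along the tongue (x of pack_center in the frame of dock below -0.03 m and z of pack_center in the frame of dock below 0.055 m), for 0.1 s.
At the end, for the whole second after the job is handed in: The pack lies flat on the tray's floor (centre less than 23 mm above it, tilt under 0.1 rad, button on top), its centre within 75 mm (tray x) and 70 mm (tray y) of the tray's centre, at rest and let go (x of pack_center in the frame of tray_floor between -0.075 and 0.075 m and y of pack_center in the frame of tray_floor between -0.07 and 0.07 m and z of pack_center in the frame of tray_floor below 0.023 m and angle between pack_center's own z axis and vertical below 0.1 rad and linear speed of pack below 0.02 m/s and contact force between the fingers and pack below 0.1 N); the robot touches nothing.
It fails at once if pack and dock are forced against each other with more than 30 N (yanked while latched, or leaned on) (contact force between pack and dock above 30 N).
It fails at once if the pack is dropped: it moves faster than 0.4 m/s with the fingers off it (contact force between the fingers and pack below 0.1 N and linear speed of pack above 0.4 m/s).
It fails at once if the flask is moved more than 15 mm (distance of flask from where it was at the start of the episode above 0.015 m).
It fails at once if the mug is moved more than 15 mm (distance of mug from where it was at the start of the episode above 0.015 m).
It fails at once if the stapler is moved more than 15 mm (distance of stapler from where it was at the start of the episode above 0.015 m).
It also fails if it takes over 72 s, if anything falls off the work surface, if the arm or the gripper's body presses on something with over 40 N, if the wrist force passes 120 N, or if a joint passes its speed limit or range.

## Working session

There is one attempt and no reset: what is moved stays moved. The work goes in short steps, Python scripts to look and compute and a tool call to move; the robot and the scene stay as the last step left them, time stands still between calls to the robot, and variables do not carry over. Pictures are saved under pics/ and viewed, and the job is handed in when it is done.

Besides the shell and the picture viewer there is one more tool, called after ">>>" in YAML: its name, and indented under it one key for each argument. servo_tool: Moves the arm, as the interface text tells. Its arguments: {"type":"object","properties":{"rows":{"type":"array","items":{"type":"object","properties":{"fingers":{"type":"number"},"x":{"type":"number"},"y":{"type":"number"},"z":{"type":"number"},"turn":{"type":"number"}}}}},"required":["rows"]}

```bash
ls; mkdir -p pics; python3 - <<'E'
from bench import arm
import cv2,numpy as np
print(arm.read_state())
for n in("side","top"):
    im,d=arm.get_image(n); cv2.imwrite(f"pics/{n}0.png",im[:,:,::-1]); np.save(f"pics/{n}0_d.npy",d); np.save(f"pics/{n}0.npy",im)
    print(n,arm.camera_model(n))
E
```

```text
pics
{'clock': 0.0, 'joints': array([ 1.50760014e+00,  3.85565569e-01,  6.66069308e-03, -4.89358304e-04,
       -1.19404699e+00, -2.58613892e-01]), 'joint_vel': array([-3.03111394e-04, -1.79180433e-04, -3.22191780e-04, -1.23592468e-03,
       -3.56002007e-04,  5.86731882e-05]), 'joint_efforts': array([-8.42483178e-05, -3.92286372e+01,  1.88398951e+01,  4.18624967e+00,
       -4.71959080e-03, -3.64943617e-06]), 'position': array([197.46945572, 592.37214237, 230.23124486]), 'ee_rot': array([ 9.87067626e-01, -1.60300620e-01, -1.21196617e-04,  1.09481512e-03]), 'contact_force': array([ 0.6178096 ,  0.45092856, -0.17642095]), 'wrist_torque': array([ 0.01942553, -0.00273241,  0.01279723]), 'gripper_width': 85.26391829056318}
side {'fx': 581.8997659089949, 'fy': 581.8997659089949, 'cx': 315.9427554618995, 'cy': 240.2692388592777, 'pose': array([[-8.96275857e-01, -3.24372167e-01,  3.02443854e-01,
         2.17815089e+02],
       [-4.43214084e-01,  6.30760253e-01, -6.36948018e-01,
         7.04243193e+02],
       [ 1.58386475e-02, -7.04928507e-01, -7.09101500e-01,
         9.22340269e+02],
       [ 0.00000000e+00,  0.00000000e+00,  0.00000000e+00,
         1.00000000e+00]])}
top {'fx': 566.9482755547645, 'fy': 566.9482755547645, 'cx': 334.8794225999446, 'cy': 239.40635023814005, 'pose': array([[-2.66152441e-02, -9.97387610e-01,  6.71534327e-02,
         5.20649465e+02],
       [-9.99404950e-01,  2.80231321e-02,  2.01109308e-02,
        -9.42205975e+01],
       [-2.19402427e-02, -6.65782157e-02, -9.97539958e-01,
         1.17890638e+03],
       [ 0.00000000e+00,  0.00000000e+00,  0.00000000e+00,
         1.00000000e+00]])}
```

View pics/side0.png

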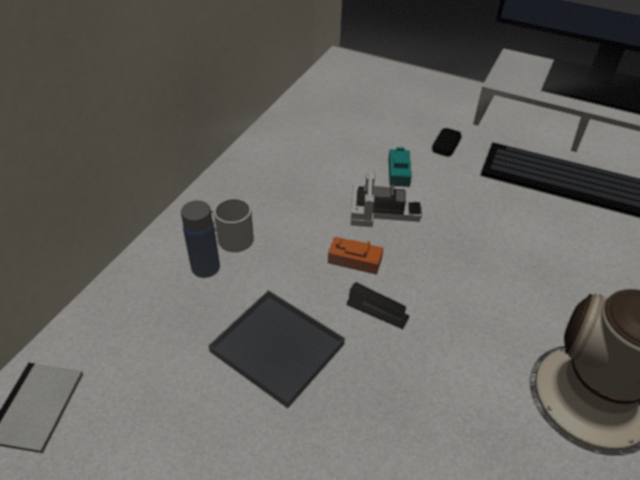

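View pics/top0.png

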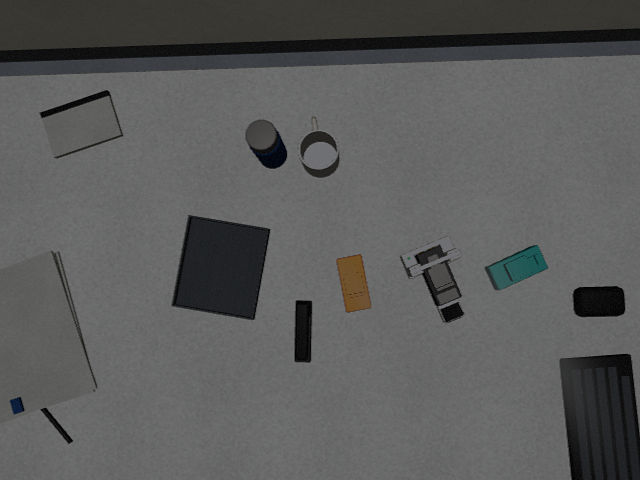

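The top view shows the dock near (435,275), with the pack running to lower right and the hood at upper left. The tray is near (222,268), and the stapler near (303,330). The side view shows the dock at (385,205) and the tray at (278,347). Next I'll zoom in.

```bash
cat > h.py <<'E'
import cv2,numpy as np
from bench import arm
def ray(n,u,v):
    c=arm.camera_model(n);P=np.array(c["pose"]);d=P[:3,:3]@np.array([(u-c["cx"])/c["fx"],(v-c["cy"])/c["fy"],1]);return P[:3,3],d
def onz(n,u,v,z):
    o,d=ray(n,u,v);return o+d*(z-o[2])/d[2]
def cloud(n,d):
    c=arm.camera_model(n);P=np.array(c["pose"]);v,u=np.mgrid[:480,:640]
    X=np.stack([(u-c["cx"])/c["fx"]*d,(v-c["cy"])/c["fy"]*d,d],-1)@P[:3,:3].T+P[:3,3];X[d==0]=np.nan;return X
def proj(n,p):
    c=arm.camera_model(n);P=np.array(c["pose"]);q=P[:3,:3].T@(np.array(p)-P[:3,3]);return q[0]/q[2]*c["fx"]+c["cx"],q[1]/q[2]*c["fy"]+c["cy"]
def crop(im,x0,y0,w,h,s,fn,g=2.5):
    c=im[y0:y0+h,x0:x0+w,::-1];c=np.clip(c.astype(float)*g,0,255).astype(np.uint8)
    cv2.imwrite(fn,cv2.resize(c,None,fx=s,fy=s,interpolation=cv2.INTER_CUBIC))
E
python3 - <<'E'
from h import *
crop(np.load("pics/top0.npy"),390,225,90,105,7,"pics/tz.png",2) if 0 else crop(np.load("pics/top0.npy"),390,230,90,100,6,"pics/tz.png",2)
crop(np.load("pics/side0.npy"),340,160,100,75,8,"pics/sz.png",2)
X=cloud("top",np.load("pics/top0_d.npy"))
np.set_printoptions(linewidth=250)
print(np.round(X[236:326:4,400:470:4,2]).astype(int))
X=cloud("side",np.load("pics/side0_d.npy"))
print(np.round(X[170:230:4,345:430:4,2]).astype(int))
E
```

```text
[[                   6                    4                   -3                    2                   -2                    0                   -3                    0                    0                    6                    0
                     1                   42                    3                   -2                   -1                    2                    2]
 [                  -1                    3                    0                   -1                   -1                    1                    3                    0                    2                   39                   40
                    43                   44                    2                    2                    3 -9223372036854775808                    4]
 [                   0                   -2                    0                    2                   -3                    2                   -1                   45                   41                   43                   40
                    44                   46                    3 -9223372036854775808                
[... 8105 characters left out ...]
-3 -2  0  1 -2 -1]
 [ 0 -2 41 56 56 62 81 67 69 70 71 67 54 60 62 -1  3 -2 -1  2 -4 -4]
 [-5  0 39 59 55 79 83 79 59 60 61 63 56 58 57  0 -3 -3  0 -2  1  0]
 [ 2 -1 40 52 53 72 75 76 55 58 59 55 58 56 60 17  2 26 26  1 -2  0]
 [-2 -3 43 41 39 64 65 44 42 43 43 44 50 49 49 22 19 24 28 -3  0 -3]
 [ 2 -1 42 42 44 54 50 28 32 32 33 34 36 35 39 22 22 24 27  4 -5 -2]
 [-1  0 41 41 37 38 41 16 16 17 15 18 17 22 23 22 20 18 23 -4 -2 -2]
 [-4  1 25 28 29 25 27  0  4  4  6  4  7  9  9  9  8 11  9 -2  2 -2]
 [-2 -1 12 11 15 13 16 -4  3  2 -1 -2 -1  0 -3 -4 -4 -5  0  0 -1  0]
 [-3  0 -4  2  5  3  5 -1 -1  0  0 -1 -2 -4 -5 -1 -3 -4 -2 -2  2 -1]]<stdin>:6: RuntimeWarning: invalid value encountered in cast
```

View pics/tz.png

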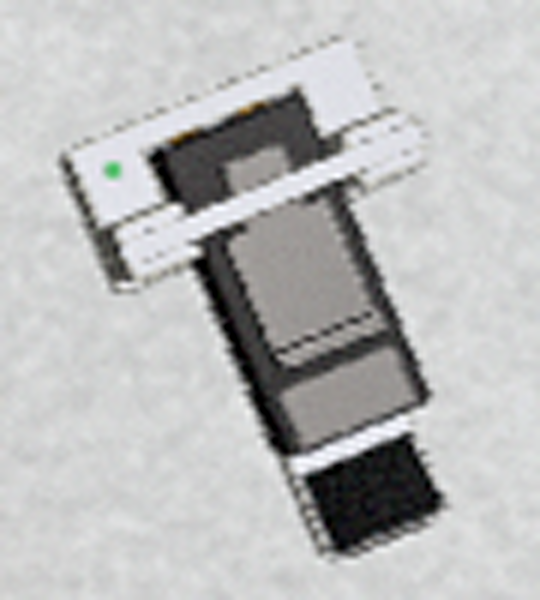

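View pics/sz.png

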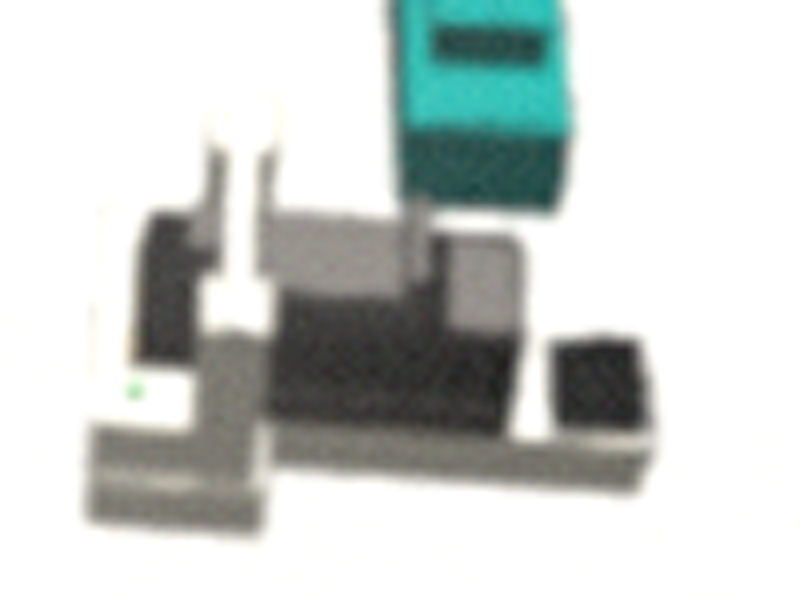

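```bash
python3 - <<'E'
from h import *
np.set_printoptions(precision=1,suppress=True)
T=lambda a,b,z:onz("top",390+(a+.5)/6-.5,230+(b+.5)/6-.5,z)
pts={"pad_far_l":(233,237,67),"pad_ridge_l":(275,346,67),"pad_ridge_r":(372,311,67),"packfront_l":(292,453,58),"packfront_r":(428,402,58),
"hoodL":(120,235,82),"hoodR":(400,115,82),"tongueL":(335,552,22),"tongueR":(442,505,29),"padL":(303,475,29),"padtipL":(335,545,29)}
P={k:T(*v) for k,v in pts.items()}
for k in P: print(k,P[k])
S=lambda a,b,z:onz("side",340+(a+.5)/8-.5,160+(b+.5)/8-.5,z)
for k,v in {"tongue_end_near":(640,455,22),"front_bot":(502,432,22),"pad_near_ridge":(400,295,58),"ridge_top_near":(425,225,75),"ridge_top_far":(420,198,75)}.items(): print("S",k,S(*v))
# white-ish pixels / dark pixels sets
im=np.load("pics/top0.npy").astype(int);X=cloud("top",np.load("pics/top0_d.npy"))
g=im.mean(2)
sub=np.zeros(g.shape,bool);sub[235:325,400:470]=1
print(g[236:326:4,400:470:3].astype(int))
ok=sub&(g<100)&(X[...,2]>40)&(X[...,2]<90)
r=cv2.minAreaRect(X[ok][:,:2].astype(np.float32));print("packdark",r,cv2.boxPoints(r))
np.save("pics/ok.npy",ok)
E
```

```text
pad_far_l [ 532.3 -252.8   67. ]
pad_ridge_l [ 496.7 -265.1   67. ]
pad_ridge_r [ 507.1 -296.9   67. ]
packfront_l [ 461.5 -270.7   58. ]
packfront_r [ 476.9 -315.5   58. ]
hoodL [ 533.8 -214.6   82. ]
hoodR [ 569.9 -305.6   82. ]
tongueL [ 426.2 -289.4   22. ]
tongueR [ 441.4 -324.5   29. ]
padL [ 452.6 -278.6   29. ]
padtipL [ 429.1 -288.4   29. ]
S tongue_end_near [ 425.3 -281.5   22. ]
S front_bot [ 463.9 -272.6   22. ]
S pad_near_ridge [ 500.  -274.5   58. ]
S ridge_top_near [ 499.1 -286.8   75. ]
S ridge_top_far [ 504.7 -297.3   75. ]
[[107 109 107 106 105 105 106 108 102 103 100 108 109 103 104  78 108 102
  106 110 108 108 105 105]
 [107 107 105 103 103 109 103 106 104 103 105 105 101 113 112 112 113 103
  106 105 108 107 107 107]
 [109 110 106 103 108 105 106 102 105  89 114 112 114  69 112 113 111 111
  106 108 107 108 107 110]
 [105 107 107 103 105 105 106 113 113 112  54  18  33  33  98 111 113 110
   70 105 107 110 104 103]
 [102 104 106 110 113 115 108  22  12  36  33  31  36  38  22  55 111 112
  108 112  94 107 103 110]
 [ 59 114 115 112 114   1  32  34  34  32  54  7
[... 1250 characters left out ...]
6 101 104 107]
 [108 105 104 105 104 103 104 105 106 106 107 104 100 110  59   1  12  11
    9  14  10 106 107 106]
 [106 103 104 101 105 107 104 106 105 106 108 104 105  46  10  15  13   5
   17  15  12  43 108 101]
 [103 106 107 110 107 103 105 104 104 107 107 104 103 108  60   4   9  11
   13  17  49 101 108 107]
 [106 111 105 106 103 102 104 105 105 101 102 109 110 104  73  38  14  77
   69 111 109 108 105 111]
 [107 105 101 110 106 106 106 106 106 105 105 106 105 107 105 104 107 103
  106 106 109 103 106 106]]
packdark ((524.6392211914062, -271.124267578125), (120.71861267089844, 105.27326202392578), 20.80079460144043) [[ 449.5 -243.4]
 [ 486.9 -341.8]
 [ 599.8 -298.9]
 [ 562.4 -200.5]]
```

```bash
python3 - <<'E'
from h import *
im=np.load("pics/top0.npy").astype(int);g=im.mean(2)
ms={"button":((g>62)&(g<92)),"dark":(g<92)}
for k,m in ms.items():
    m=m.astype(np.uint8);s=np.zeros_like(m);s[238:306,415:465]=1;m*=s   # excludes end pad roughly
    m=cv2.morphologyEx(m,cv2.MORPH_OPEN,np.ones((2,2),np.uint8)) if k=="dark" else m
    n,l,st,ce=cv2.connectedComponentsWithStats(m,connectivity=4)
    for i in np.argsort(-st[1:,4])[:3]+1:
        ys,xs=np.where(l==i);z=67 if k=="button" else 58
        p=np.array([onz("top",x,y,z)[:2] for x,y in zip(xs,ys)],np.float32)
        r=cv2.minAreaRect(p);c,e,v=cv2.PCACompute2(p,mean=None) if 0 else (p.mean(0),*np.linalg.eigh(np.cov(p.T)))
        print(k,st[i],ce[i],np.round(r[0],1),np.round(r[1],1),r[2],"mean",c,"ang",np.degrees(np.arctan2(v[1,1],v[0,1])))
# line fit of the long edges with sub-pixel gradient: left pack edge/right edge
X=cloud("top",np.load("pics/top0_d.npy"))
hi=np.zeros(g.shape,np.uint8);hi[238:325,400:470]=(X[238:325,400:470,2]>15)
r=cv2.minAreaRect(X[(hi>0)&(X[...,2]<36)][:,:2].astype(np.float32));print("low",r)
E
```

```text
button [428 263  26  28 421] [439.74109264 276.10213777] [ 518.1 -274.3] [49.6 35.3] 23.141368865966797 mean [ 518.0901  -274.30826] ang -156.00105899960892
button [437 288  22  16 196] [447.5        295.56632653] [ 479.7 -287.7] [18.7 39.1] 21.58783531188965 mean [ 479.93304 -287.8694 ] ang 110.85754195879073
button [428 255  10   8  52] [432.34615385 258.05769231] [ 553.7 -261.6] [10.1 19.3] 20.22040367126465 mean [ 553.63153 -261.2882 ] ang 111.88614051206676
dark [ 422  260   41   47 1172] [442.04522184 284.04607509] [ 503.2 -282. ] [78.8 63.4] 21.152467727661133 mean [ 502.41467 -279.66   ] ang -161.9954384517688
dark [416 245  33  22 388] [430.84278351 255.88402062] [ 559.3 -261.6] [26.3 64.2] 21.251697540283203 mean [ 558.26337 -259.85144] ang 107.6453004319167
dark [452 303   9   4  28] [456.46428571 304.85714286] [ 461.8 -305.3] [15.7  5.8] 88.53780364990234 mean [ 461.0525  -306.18744] ang 95.7647105534024
low ((504.642822265625, -277.318115234375), (162.32984924316406, 101.86888122558594), 20.935049057006836)
```

```bash
python3 - <<'E'
from h import *
for n,box in (("top",(238,325,395,470)),("side",(165,235,345,430))):
    im=np.load(f"pics/{n}0.npy").astype(int);g=im.mean(2);X=cloud(n,np.load(f"pics/{n}0_d.npy"))
    s=np.zeros(g.shape,bool);s[box[0]:box[1],box[2]:box[3]]=1
    thr=95
    bar=s&(g>thr)&(X[...,2]>74)&(X[...,2]<90)
    p=X[bar];r=cv2.minAreaRect(p[:,:2].astype(np.float32));print(n,"bar",bar.sum(),r,p.mean(0))
    v=np.linalg.eigh(np.cov(p[:,:2].T))[1][:,1];print(" bar normal ang",np.degrees(np.arctan2(v[1],v[0])))
    end=s&(g<30)&(X[...,2]>20)&(X[...,2]<36)&(X[...,0]<470)
    p=X[end];print(" endpad",end.sum(),cv2.minAreaRect(p[:,:2].astype(np.float32)),p.mean(0))
    m=(end).astype(np.uint8)
    ys,xs=np.where(end);q=np.array([onz(n,x,y,28)[:2] for x,y in zip(xs,ys)],np.float32);print("  proj",cv2.minAreaRect(q),q.mean(0))
    gr=s&(g>60)&(g<92)
    for nm,lo,hi in(("front",55,63),("pad",64,72)):
        a=gr&(X[...,2]>lo)&(X[...,2]<hi);nn,l,st,ce=cv2.connectedComponentsWithStats(a.astype(np.uint8));
        for i in np.argsort(-st[1:,4])[:2]+1: 
            ys,xs=np.where(l==i);q=np.array([onz(n,x,y,(lo+hi)/2)[:2] for x,y in zip(xs,ys)],np.float32);print(" ",nm,st[i],cv2.minAreaRect(q),q.mean(0))
E
```

```text
top bar 309 ((545.3128662109375, -263.48797607421875), (18.33415985107422, 103.23456573486328), 21.018293380737305) [ 545.6431602  -263.59892355   82.05172428]
 bar normal ang 110.87105722998699
 endpad 248 ((445.5706787109375, -302.21051025390625), (26.44308853149414, 38.16168975830078), 21.21831512451172) [ 445.59083536 -302.20481839   26.0850305 ]
  proj ((445.91094970703125, -301.8834533691406), (26.586849212646484, 37.485389709472656), 21.006805419921875) [ 445.70737 -301.8631 ]
  front [437 288  22  16 188] ((479.540283203125, -289.0778503417969), (18.95925521850586, 39.65205764770508), 21.014686584472656) [ 479.66    -289.08676]
  front [423 271   1   2   2] ((527.9580078125, -243.18185424804688), (1.9630705118179321, 0.0), 177.88319396972656) [ 527.958   -243.18185]Traceback (most recent call last):
  File "<stdin>", line 17, in <module>
  File "h.py", line 6, in onz
    o,d=ray(n,u,v);return o+d*(z-o[2])/d[2]
        ~~~^^^^^^^
  File "h.py", line 4, in ray
    c=arm.camera_model(n);P=np.array(c["pose"]);d=P[:3,:3]@np.array([(u-c["cx"])/c["fx"],(v-c["cy"])/c["fy"],1]);return P[:3,3],d
ValueError: time passes only in moves, steps and waits
```

Dock axis: yaw 21°, origin near (521,-273). Next I'll measure the tray and ridge, and check the bystanders against the route. I'll also cache the calibration.

```bash
python3 - <<'E'
import re
s=open('h.py').read()
s=s.replace('def ray','import pickle,os\nif not os.path.exists("cam.pkl"): pickle.dump({k:arm.camera_model(k) for k in("side","top")},open("cam.pkl","wb"))\nCM=pickle.load(open("cam.pkl","rb"))\ndef ray',1)
s=s.replace('arm.camera_model(n)','CM[n]')
open('h.py','w').write(s)
E
cat >> h.py <<'E'
A=np.radians(21.0);O=np.array([521.2,-272.9])
def dock(p): 
    d=np.asarray(p)[...,:2]-O;return np.stack([d[...,0]*np.cos(A)+d[...,1]*np.sin(A),-d[...,0]*np.sin(A)+d[...,1]*np.cos(A)],-1)
def world(x,y): return O+np.array([x*np.cos(A)-y*np.sin(A),x*np.sin(A)+y*np.cos(A)])
E
python3 - <<'E'
from h import *
np.set_printoptions(precision=1,suppress=True)
X=cloud("top",np.load("pics/top0_d.npy"));g=np.load("pics/top0.npy").mean(2)
m=np.zeros(g.shape,np.uint8);m[205:330,165:280]=g[205:330,165:280]<70
m=cv2.morphologyEx(m,cv2.MORPH_OPEN,np.ones((3,3)))
n,l,st,ce=cv2.connectedComponentsWithStats(m);i=1+np.argmax(st[1:,4])
ys,xs=np.where(l==i)
for z in(4,22):
    q=np.array([onz("top",x,y,z)[:2] for x,y in zip(xs,ys)],np.float32);print("tray",z,cv2.minAreaRect(q))
print("floor z",np.nanmedian(X[250:290,200:245,2]))
X2=cloud("side",np.load("pics/side0_d.npy"));g2=np.load("pics/side0.npy").mean(2)
m=np.zeros(g.shape,np.uint8);m[285:410,200:350]=g2[285:410,200:350]<70
n,l,st,ce=cv2.connectedComponentsWithStats(m);i=1+np.argmax(st[1:,4]);p=X2[l==i]
p=p[np.isfinite(p).all(1)&(p[:,2]>12)];r=cv2.minAreaRect(p[:,:2].astype(np.float32));print("side tray",r)
for nm,XX,gg in(("top",X,g),("side",X2,g2)):
    D=dock(XX)
    s=(abs(D[...,0])<200)&(abs(D[...,1])<60)
    rid=s&(D[...,0]<-10)&(D[...,0]>-40)&(XX[...,2]>72.5)&(gg<95);print(nm,"ridge",rid.sum(),D[rid].min(0),D[rid].max(0),D[rid].mean(0),np.median(XX[rid][:,2]))
    pad=s&(abs(D[...,0])<15)&(abs(D[...,1])<12)&(XX[...,2]>55)&(XX[...,2]<80);print(" pad z",np.median(XX[pad][:,2]))
    fr=s&(D[...,0]<-37)&(D[...,0]>-52)&(abs(D[...,1])<15)&(XX[...,2]>50);print(" top z",np.median(XX[fr][:,2]))
    print(" pack y range",[ (D[s&(D[...,0]<a+4)&(D[...,0]>a-4)&(XX[...,2]>52)][:,1].min(),D[s&(D[...,0]<a+4)&(D[...,0]>a-4)&(XX[...,2]>52)][:,1].max()) for a in(-45,-35,-10)])
    f=s&(abs(D[...,1])<15)&(XX[...,2]>50);print(" pack x min",D[f][:,0].min())
E
```

```text
tray 4 ((548.9846801757812, 168.3394317626953), (175.34243774414062, 192.57254028320312), 78.91130065917969)
tray 22 ((548.550537109375, 164.31689453125), (172.65611267089844, 189.62222290039062), 78.91129302978516)
floor z 4.716453600982732
side tray ((549.324951171875, 167.71884155273438), (170.92625427246094, 190.50172424316406), 79.1354751586914)
top ridge 61 [-27.5 -16.6] [-11.4  18.2] [-24.    0.9] 76.14844854223588
 pad z 67.81914910169598
 top z 59.34250100497832
 pack y range [(np.float64(-24.930208206412217), np.float64(26.65396205135583)), (np.float64(-25.182185300990245), np.float64(26.524309395763854)), (np.float64(-24.52776372707392), np.float64(26.751561039233053))]
 pack x min -56.53448123295407
side ridge 18 [-24.3 -12.3] [-21.7  18.5] [-23.2   3.1] 74.57079747119917
 pad z 65.92849941749546
 top z 57.44865038685242
 pack y range [(np.float64(-27.542474814661382), np.float64(26.965755197181196)), (np.float64(-26.345262915848075), np.float64(29.53242890813978)), (np.float64(-17.64982262332337), np.float64(27.733179513103522))]
 pack x min -53.60433761771335
```

>>> servo_tool:
  rows:
    - {"x": 3.6, "y": 2.0, "fingers": 0}
    - {"x": 3.6, "y": 2.0, "fingers": 0}
    - {"x": 3.6, "y": 2.0, "fingers": 0}
    - {"x": 3.6, "y": 2.0, "fingers": 0}
    - {"x": 3.6, "y": 2.0, "fingers": 0}
    - {"x": 3.6, "y": 2.0, "fingers": 0}
    - {"x": 3.6, "y": 2.0, "fingers": 0}
    - {"x": 3.6, "y": 2.0, "fingers": 0}
    - {"x": 3.6, "y": 2.0, "fingers": 0}
    - {"x": 3.6, "y": 2.0, "fingers": 0}

```text
invalid input at $.rows[0]: expected keys fingers, x, y, z, turn
```

>>> servo_tool:
  rows:
    - {"x": 1.6, "y": 3.8, "fingers": 0}
    - {"x": 1.6, "y": 3.8, "fingers": 0}
    - {"x": 1.6, "y": 3.8, "fingers": 0}
    - {"x": 1.6, "y": 3.8, "fingers": 0}
    - {"x": 1.6, "y": 3.8, "fingers": 0}
    - {"x": 1.6, "y": 3.8, "fingers": 0}
    - {"x": 1.6, "y": 3.8, "fingers": 0}
    - {"x": 1.6, "y": 3.8, "fingers": 0}
    - {"x": 1.6, "y": 3.8, "fingers": 0}
    - {"x": 1.6, "y": 3.8, "fingers": 0}

```text
invalid input at $.rows[0]: expected keys fingers, x, y, z, turn
```

>>> servo_tool:
  rows:
    - {"turn": 7.0}
    - {"turn": 7.0}
    - {"turn": 7.0}
    - {"turn": 7.0}
    - {"turn": 7.0}
    - {"turn": 7.0}
    - {"turn": 7.0}
    - {"turn": 7.0}
    - {"turn": 7.0}
    - {"turn": 7.0}

```text
invalid input at $.rows[0]: expected keys fingers, x, y, z, turn
```

>>> servo_tool:
  rows:
    - {"turn": 7.0}
    - {"turn": 7.0}
    - {"turn": 7.0}
    - {"turn": 7.0}
    - {"turn": 7.0}
    - {"turn": 7.0}
    - {"turn": 7.0}
    - {"turn": 7.0}
    - {"turn": 7.0}
    - {"turn": 7.0}

```text
invalid input at $.rows[0]: expected keys fingers, x, y, z, turn
```

All keys are required in each row.

>>> servo_tool:
  rows:
    - {"x": 3.6, "y": 2.0, "z": 0, "turn": 0, "fingers": 0}
    - {"x": 3.6, "y": 2.0, "z": 0, "turn": 0, "fingers": 0}
    - {"x": 3.6, "y": 2.0, "z": 0, "turn": 0, "fingers": 0}
    - {"x": 3.6, "y": 2.0, "z": 0, "turn": 0, "fingers": 0}
    - {"x": 3.6, "y": 2.0, "z": 0, "turn": 0, "fingers": 0}
    - {"x": 3.6, "y": 2.0, "z": 0, "turn": 0, "fingers": 0}
    - {"x": 3.6, "y": 2.0, "z": 0, "turn": 0, "fingers": 0}
    - {"x": 3.6, "y": 2.0, "z": 0, "turn": 0, "fingers": 0}
    - {"x": 3.6, "y": 2.0, "z": 0, "turn": 0, "fingers": 0}
    - {"x": 3.6, "y": 2.0, "z": 0, "turn": 0, "fingers": 0}

```text
clock: 0.93
position: [476.6, 287.5, 231.1]
ee_rot: [0.987, -0.16, -0.0, 0.0]
contact_force: [0.2, 0.6, 0.1]
gripper_width: 0.2
```

>>> servo_tool:
  rows:
    - {"x": 1.6, "y": 3.8, "z": 0, "turn": 0, "fingers": 0}
    - {"x": 1.6, "y": 3.8, "z": 0, "turn": 0, "fingers": 0}
    - {"x": 1.6, "y": 3.8, "z": 0, "turn": 0, "fingers": 0}
    - {"x": 1.6, "y": 3.8, "z": 0, "turn": 0, "fingers": 0}
    - {"x": 1.6, "y": 3.8, "z": 0, "turn": 0, "fingers": 0}
    - {"x": 1.6, "y": 3.8, "z": 0, "turn": 0, "fingers": 0}
    - {"x": 1.6, "y": 3.8, "z": 0, "turn": 0, "fingers": 0}
    - {"x": 1.6, "y": 3.8, "z": 0, "turn": 0, "fingers": 0}
    - {"x": 1.6, "y": 3.8, "z": 0, "turn": 0, "fingers": 0}
    - {"x": 1.6, "y": 3.8, "z": 0, "turn": 0, "fingers": 0}

```text
clock: 1.77
position: [506.9, -123.7, 231.2]
ee_rot: [0.987, -0.16, -0.0, -0.0]
contact_force: [1.3, 1.3, -0.0]
gripper_width: 0.3
```

>>> servo_tool:
  rows:
    - {"x": 0, "y": 0, "z": 0, "turn": 7, "fingers": 0}
    - {"x": 0, "y": 0, "z": 0, "turn": 7, "fingers": 0}
    - {"x": 0, "y": 0, "z": 0, "turn": 7, "fingers": 0}
    - {"x": 0, "y": 0, "z": 0, "turn": 7, "fingers": 0}
    - {"x": 0, "y": 0, "z": 0, "turn": 7, "fingers": 0}
    - {"x": 0, "y": 0, "z": 0, "turn": 7, "fingers": 0}
    - {"x": 0, "y": 0, "z": 0, "turn": 7, "fingers": 0}
    - {"x": 0, "y": 0, "z": 0, "turn": 7, "fingers": 0}
    - {"x": 0, "y": 0, "z": 0, "turn": 7, "fingers": 0}
    - {"x": 0, "y": 0, "z": 0, "turn": 7, "fingers": 0}

```text
clock: 2.6
position: [507.1, -121.7, 230.8]
ee_rot: [0.715, -0.7, -0.0, 0.0]
contact_force: [-0.2, 0.2, -0.0]
gripper_width: 0.3
```

>>> servo_tool:
  rows:
    - {"x": 0, "y": 0, "z": 0, "turn": 7, "fingers": 0}
    - {"x": 0, "y": 0, "z": 0, "turn": 7, "fingers": 0}
    - {"x": 0, "y": 0, "z": 0, "turn": 7, "fingers": 0}
    - {"x": 0, "y": 0, "z": 0, "turn": 7, "fingers": 0}
    - {"x": 0, "y": 0, "z": 0, "turn": 7, "fingers": 0}
    - {"x": 0, "y": 0, "z": 0, "turn": 7, "fingers": 0}
    - {"x": 0, "y": 0, "z": 0, "turn": 7, "fingers": 0}
    - {"x": 0, "y": 0, "z": 0, "turn": 7, "fingers": 0}
    - {"x": 0, "y": 0, "z": 0, "turn": 7, "fingers": 0}
    - {"x": 0, "y": 0, "z": 0, "turn": 7, "fingers": 0}

```text
clock: 3.43
position: [507.1, -121.7, 230.8]
ee_rot: [-0.184, 0.983, 0.0, -0.001]
contact_force: [-0.2, 0.3, 0.1]
gripper_width: 0.2
```

>>> servo_tool:
  rows:
    - {"x": 0.92, "y": -2.92, "z": 0, "turn": 0.6, "fingers": 0}
    - {"x": 0.92, "y": -2.92, "z": 0, "turn": 0, "fingers": 0}
    - {"x": 0.92, "y": -2.92, "z": 0, "turn": 0, "fingers": 0}
    - {"x": 0.92, "y": -2.92, "z": 0, "turn": 0, "fingers": 0}
    - {"x": 0.92, "y": -2.92, "z": 0, "turn": 0, "fingers": 0}
    - {"x": 0, "y": 0, "z": 3, "turn": 0, "fingers": 0}
    - {"x": 0, "y": 0, "z": 3, "turn": 0, "fingers": 0}
    - {"x": 0, "y": 0, "z": 3, "turn": 0, "fingers": 0}
    - {"x": 0, "y": 0, "z": 3, "turn": 0, "fingers": 0}
    - {"x": 0, "y": 0, "z": 0, "turn": 0, "fingers": 0}

```text
clock: 4.27
position: [512.4, -273.1, 104.6]
ee_rot: [-0.181, 0.983, 0.004, -0.006]
contact_force: [-0.6, -0.0, -1.4]
gripper_width: -0.1
```

```bash
python3 - <<'E'
from h import *
s=arm.read_state();print(s["position"],s["ee_rot"],dock(s["position"]),s["contact_force"])
for n in("side","top"):
    im,d=arm.get_image(n);np.save(f"pics/{n}1.npy",im);np.save(f"pics/{n}1_d.npy",d)
    if n=="side": crop(im,320,110,130,120,5,"pics/s1.png",2)
    else: crop(im,390,210,110,110,5,"pics/t1.png",2)
    p=s["position"];print(n,proj(n,p))
E
```

```text
[ 512.42377181 -273.11076505  104.6260292 ] [-0.18087406  0.98348157  0.00362738 -0.00595115] [-8.2688463   2.94835277] [-0.55377183 -0.02523024 -1.44448838]
side (np.float64(386.310812372508), np.float64(179.16769045061946))
top (np.float64(442.46681118915455), np.float64(279.08778099520333))
```

View pics/s1.png

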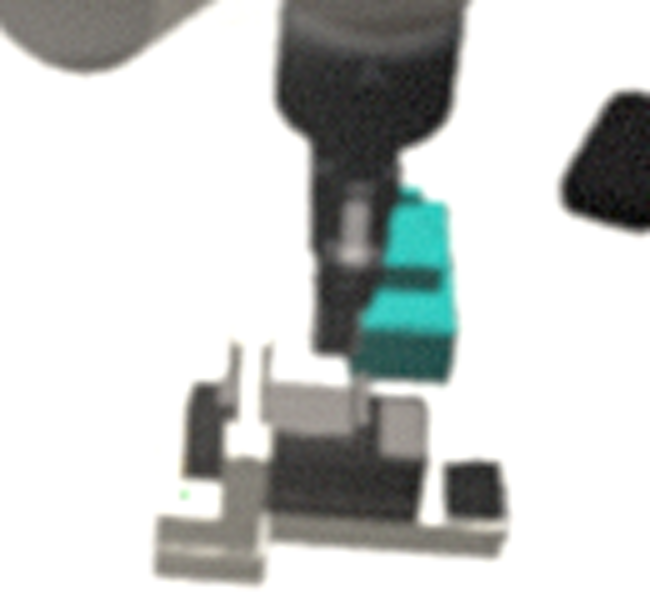

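View pics/t1.png

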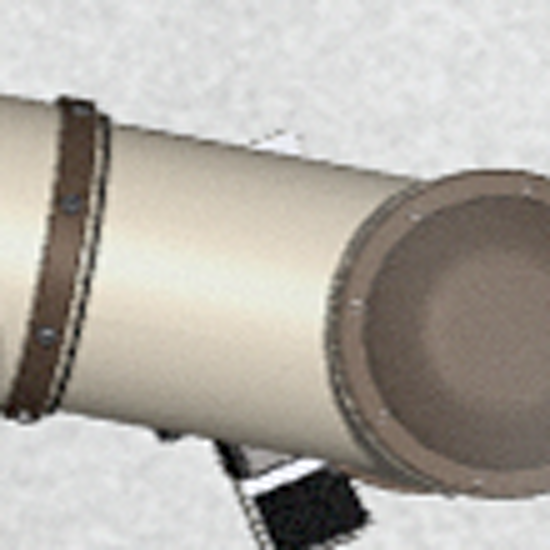

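The side view shows the closed fingers (crop ~(337,300)) above the pad, just on the hood side of the ridge (crop (360,400)). I'll let the arm settle before pressing.

>>> servo_tool:
  rows:
    - {"x": 0, "y": 0, "z": 0, "turn": 0, "fingers": 0}
    - {"x": 0, "y": 0, "z": 0, "turn": 0, "fingers": 0}
    - {"x": 0, "y": 0, "z": 0, "turn": 0, "fingers": 0}

```text
clock: 4.62
position: [518.3, -274.8, 113.4]
ee_rot: [-0.182, 0.983, -0.001, 0.002]
contact_force: [0.6, -0.1, -0.1]
gripper_width: -0.2
```

```bash
python3 - <<'E'
from h import *
s=arm.read_state();print(s["position"],s["ee_rot"],dock(s["position"]),s["contact_force"],s["joints"])
E
```

```text
[ 518.30846371 -274.77754515  113.4311045 ] [-1.82095286e-01  9.83278849e-01 -8.74397767e-04  1.80225971e-03] [-3.37233369 -0.71660548] [ 0.6205292  -0.11157119 -0.10386392] [-2.11464259e-01  4.27070659e-01 -2.48198572e-01  2.94019808e-04
 -8.91527299e-01 -9.93281687e-01]
```

>>> servo_tool:
  rows:
    - {"x": 0.1, "y": 0.05, "z": 0.6, "turn": 0, "fingers": 0}
    - {"x": 0.1, "y": 0.05, "z": 0.6, "turn": 0, "fingers": 0}
    - {"x": 0.1, "y": 0, "z": 0.6, "turn": 0, "fingers": 0}
    - {"x": 0, "y": 0, "z": 0.6, "turn": 0, "fingers": 0}
    - {"x": 0, "y": 0, "z": 0.6, "turn": 0, "fingers": 0}
    - {"x": 0, "y": 0, "z": 0.6, "turn": 0, "fingers": 0}
    - {"x": 0, "y": 0, "z": 0.3, "turn": 0, "fingers": 0}
    - {"x": 0, "y": 0, "z": 0, "turn": 0, "fingers": 0}
    - {"x": 0, "y": 0, "z": 0, "turn": 0, "fingers": 0}
    - {"x": 0, "y": 0, "z": 0, "turn": 0, "fingers": 0}

```text
clock: 5.45
position: [514.2, -274.8, 72.5]
ee_rot: [-0.182, 0.983, -0.0, 0.0]
contact_force: [-0.2, 0.4, -0.5]
gripper_width: -0.0
```

>>> servo_tool:
  rows:
    - {"x": 0, "y": 0, "z": 0, "turn": 0, "fingers": 0}
    - {"x": 0, "y": 0, "z": 0, "turn": 0, "fingers": 0}

```text
clock: 5.62
position: [514.2, -274.8, 72.7]
ee_rot: [-0.182, 0.983, -0.0, 0.0]
contact_force: [0.4, 0.1, 0.0]
gripper_width: -0.0
```

>>> servo_tool:
  rows:
    - {"x": 0, "y": 0, "z": 0.2, "turn": 0, "fingers": 0}
    - {"x": 0, "y": 0, "z": 0.2, "turn": 0, "fingers": 0}
    - {"x": 0, "y": 0, "z": 0.1, "turn": 0, "fingers": 0}
    - {"x": 0, "y": 0, "z": 0, "turn": 0, "fingers": 0}
    - {"x": 0, "y": 0, "z": 0, "turn": 0, "fingers": 0}

```text
clock: 6.03
position: [513.9, -274.7, 67.2]
ee_rot: [-0.182, 0.983, 0.0, -0.0]
contact_force: [-0.4, -0.6, -0.3]
gripper_width: -0.1
```

>>> servo_tool:
  rows:
    - {"x": 0, "y": 0, "z": 0.1, "turn": 0, "fingers": 0}
    - {"x": 0, "y": 0, "z": 0.1, "turn": 0, "fingers": 0}
    - {"x": 0, "y": 0, "z": 0, "turn": 0, "fingers": 0}
    - {"x": 0, "y": 0, "z": 0, "turn": 0, "fingers": 0}

```text
clock: 6.37
position: [514.0, -274.7, 65.6]
ee_rot: [-0.182, 0.983, -0.0, 0.0]
contact_force: [-1.0, 0.2, 3.4]
gripper_width: -0.1
```

>>> servo_tool:
  rows:
    - {"x": 0, "y": 0, "z": 0.1, "turn": 0, "fingers": 0}
    - {"x": 0, "y": 0, "z": 0.1, "turn": 0, "fingers": 0}
    - {"x": 0, "y": 0, "z": 0, "turn": 0, "fingers": 0}
    - {"x": 0, "y": 0, "z": 0, "turn": 0, "fingers": 0}

```text
clock: 6.7
position: [514.0, -274.8, 63.6]
ee_rot: [-0.182, 0.983, -0.0, 0.0]
contact_force: [-2.1, 0.9, 5.4]
gripper_width: 0.3
```

>>> servo_tool:
  rows:
    - {"x": 0, "y": 0, "z": 0.1, "turn": 0, "fingers": 0}
    - {"x": 0, "y": 0, "z": 0.1, "turn": 0, "fingers": 0}
    - {"x": 0, "y": 0, "z": 0.1, "turn": 0, "fingers": 0}
    - {"x": 0, "y": 0, "z": 0, "turn": 0, "fingers": 0}
    - {"x": 0, "y": 0, "z": 0, "turn": 0, "fingers": 0}

```text
clock: 7.12
position: [514.1, -274.8, 60.9]
ee_rot: [-0.182, 0.983, -0.0, 0.0]
contact_force: [-2.1, 2.0, 7.5]
gripper_width: 0.2
```

>>> servo_tool:
  rows:
    - {"x": 0, "y": 0, "z": 0.1, "turn": 0, "fingers": 0}
    - {"x": 0, "y": 0, "z": 0, "turn": 0, "fingers": 0}
    - {"x": 0, "y": 0, "z": 0, "turn": 0, "fingers": 0}

```text
clock: 7.37
position: [514.1, -274.8, 60.2]
ee_rot: [-0.182, 0.983, -0.0, 0.0]
contact_force: [-2.3, 1.4, 8.3]
gripper_width: 0.0
```

>>> servo_tool:
  rows:
    - {"x": 0, "y": 0, "z": 0.05, "turn": 0, "fingers": 0}
    - {"x": 0, "y": 0, "z": 0, "turn": 0, "fingers": 0}
    - {"x": 0, "y": 0, "z": 0, "turn": 0, "fingers": 0}

```text
clock: 7.62
position: [514.1, -274.8, 60.1]
ee_rot: [-0.182, 0.983, -0.0, 0.0]
contact_force: [-3.2, 2.2, 10.3]
gripper_width: 0.4
```

>>> servo_tool:
  rows:
    - {"x": 0, "y": 0, "z": 0.03, "turn": 0, "fingers": 0}
    - {"x": 0, "y": 0, "z": 0, "turn": 0, "fingers": 0}
    - {"x": 0, "y": 0, "z": 0, "turn": 0, "fingers": 0}

```text
clock: 7.87
position: [514.1, -274.8, 60.1]
ee_rot: [-0.182, 0.983, -0.0, 0.0]
contact_force: [-3.0, 2.1, 11.4]
gripper_width: 0.0
```

Bottomed at 60.1 mm with about 11 N, and the compliance is about 4 N/mm. Now I'll pull gently.

>>> servo_tool:
  rows:
    - {"x": 0.1, "y": 0, "z": 0, "turn": 0, "fingers": 0}
    - {"x": 0.1, "y": 0, "z": 0, "turn": 0, "fingers": 0}
    - {"x": 0.1, "y": 0, "z": 0, "turn": 0, "fingers": 0}
    - {"x": 0, "y": 0, "z": 0, "turn": 0, "fingers": 0}

```text
clock: 8.2
position: [513.7, -276.1, 60.2]
ee_rot: [-0.182, 0.983, -0.001, 0.003]
contact_force: [2.2, 2.3, 8.4]
gripper_width: -0.0
```

>>> servo_tool:
  rows:
    - {"x": 0.1, "y": 0, "z": 0, "turn": 0, "fingers": 0}
    - {"x": 0.1, "y": 0, "z": 0, "turn": 0, "fingers": 0}
    - {"x": 0.1, "y": 0, "z": 0, "turn": 0, "fingers": 0}
    - {"x": 0, "y": 0, "z": 0, "turn": 0, "fingers": 0}

```text
clock: 8.53
position: [511.8, -277.5, 60.5]
ee_rot: [-0.183, 0.983, -0.002, 0.004]
contact_force: [1.9, 1.3, 7.5]
gripper_width: 0.1
```

>>> servo_tool:
  rows:
    - {"x": 0, "y": 0, "z": 0.08, "turn": 0, "fingers": 0}
    - {"x": 0, "y": 0, "z": 0, "turn": 0, "fingers": 0}
    - {"x": 0, "y": 0, "z": 0, "turn": 0, "fingers": 0}

```text
clock: 8.78
position: [511.8, -277.5, 60.1]
ee_rot: [-0.183, 0.983, -0.002, 0.003]
contact_force: [0.5, 1.6, 9.8]
gripper_width: -0.0
```

>>> servo_tool:
  rows:
    - {"x": 0.1, "y": 0, "z": 0.02, "turn": 0, "fingers": 0}
    - {"x": 0.1, "y": 0, "z": 0.02, "turn": 0, "fingers": 0}
    - {"x": 0, "y": 0, "z": 0, "turn": 0, "fingers": 0}

```text
clock: 9.03
position: [510.8, -278.3, 60.1]
ee_rot: [-0.183, 0.983, -0.002, 0.004]
contact_force: [2.4, 1.7, 10.0]
gripper_width: 0.0
```

>>> servo_tool:
  rows:
    - {"x": 0.1, "y": 0, "z": 0.02, "turn": 0, "fingers": 0}
    - {"x": 0.1, "y": 0, "z": 0.02, "turn": 0, "fingers": 0}
    - {"x": 0, "y": 0, "z": 0, "turn": 0, "fingers": 0}

```text
clock: 9.28
position: [509.5, -279.2, 60.0]
ee_rot: [-0.183, 0.983, -0.003, 0.005]
contact_force: [3.0, 1.1, 11.5]
gripper_width: 0.3
```

>>> servo_tool:
  rows:
    - {"x": 0.1, "y": 0, "z": 0.02, "turn": 0, "fingers": 0}
    - {"x": 0.1, "y": 0, "z": 0.02, "turn": 0, "fingers": 0}
    - {"x": 0, "y": 0, "z": 0, "turn": 0, "fingers": 0}

```text
clock: 9.53
position: [508.1, -280.1, 60.0]
ee_rot: [-0.183, 0.983, -0.003, 0.006]
contact_force: [4.1, 2.4, 12.3]
gripper_width: 0.3
```

```bash
python3 - <<'E'
from h import *
im,d=arm.get_image("side");np.save("pics/side2.npy",im);np.save("pics/side2_d.npy",d)
crop(im,330,120,110,110,5,"pics/s2.png",2)
s=arm.read_state();print(s["position"],s["ee_rot"],dock(s["position"]),s["contact_force"],s["wrist_torque"])
E
```

```text
[ 508.09228379 -280.074085     59.99846019] [-0.18304679  0.98308396 -0.00308609  0.0055022 ] [-14.80806942  -2.00019995] [ 3.82142631  1.69696094 12.34011494] [ 0.62705966 -0.92017069 -0.00327125]
```

View pics/s2.png

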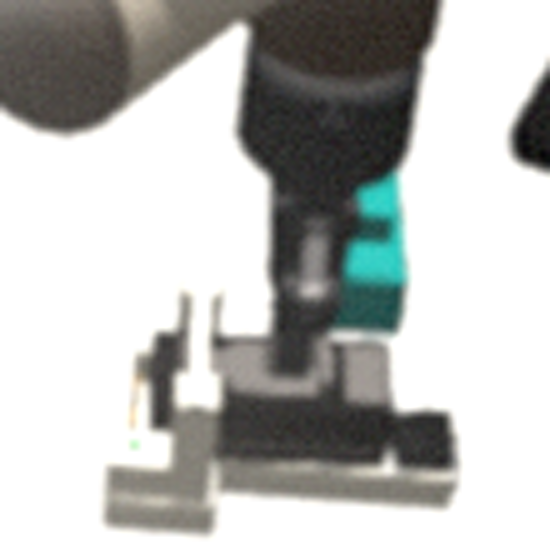

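The side view shows the pack already about 7 mm out: its nose at crop (388,440) is at the end pad, and the fingers are close to the ridge at (328,375). I'll continue with a small +y correction and watch the force for the rise.

>>> servo_tool:
  rows:
    - {"x": 0.1, "y": 0.04, "z": 0, "turn": 0, "fingers": 0}
    - {"x": 0.1, "y": 0.04, "z": 0, "turn": 0, "fingers": 0}
    - {"x": 0, "y": 0, "z": 0, "turn": 0, "fingers": 0}

```text
clock: 9.83
position: [506.1, -280.4, 60.0]
ee_rot: [-0.183, 0.983, -0.003, 0.006]
contact_force: [3.1, 0.6, 11.8]
gripper_width: -0.2
```

>>> servo_tool:
  rows:
    - {"x": 0.1, "y": 0.04, "z": 0, "turn": 0, "fingers": 0}
    - {"x": 0.1, "y": 0.04, "z": 0, "turn": 0, "fingers": 0}
    - {"x": 0, "y": 0, "z": 0, "turn": 0, "fingers": 0}

```text
clock: 10.08
position: [504.1, -280.4, 60.0]
ee_rot: [-0.183, 0.983, -0.003, 0.006]
contact_force: [3.5, 0.0, 11.2]
gripper_width: 0.1
```

>>> servo_tool:
  rows:
    - {"x": 0.1, "y": 0.02, "z": 0, "turn": 0, "fingers": 0}
    - {"x": 0.1, "y": 0.02, "z": 0, "turn": 0, "fingers": 0}
    - {"x": 0.1, "y": 0, "z": 0, "turn": 0, "fingers": 0}
    - {"x": 0, "y": 0, "z": 0, "turn": 0, "fingers": 0}

```text
clock: 10.42
position: [501.6, -281.1, 60.0]
ee_rot: [-0.183, 0.983, -0.004, 0.006]
contact_force: [4.5, 0.9, 10.8]
gripper_width: 0.5
```

>>> servo_tool:
  rows:
    - {"x": 0.1, "y": 0, "z": 0, "turn": 0, "fingers": 0}
    - {"x": 0.1, "y": 0, "z": 0, "turn": 0, "fingers": 0}
    - {"x": 0, "y": 0, "z": 0, "turn": 0, "fingers": 0}

```text
clock: 10.67
position: [500.4, -281.6, 60.1]
ee_rot: [-0.183, 0.983, -0.004, 0.007]
contact_force: [5.3, 1.7, 11.6]
gripper_width: 0.1
```

>>> servo_tool:
  rows:
    - {"x": 0.1, "y": 0.02, "z": 0, "turn": 0, "fingers": 0}
    - {"x": 0.1, "y": 0, "z": 0, "turn": 0, "fingers": 0}
    - {"x": 0, "y": 0, "z": 0, "turn": 0, "fingers": 0}

```text
clock: 10.92
position: [499.1, -282.2, 60.4]
ee_rot: [-0.183, 0.983, -0.004, 0.008]
contact_force: [7.1, 2.9, 11.4]
gripper_width: -0.2
```

>>> servo_tool:
  rows:
    - {"x": 0.1, "y": 0.02, "z": 0, "turn": 0, "fingers": 0}
    - {"x": 0.1, "y": 0, "z": 0, "turn": 0, "fingers": 0}
    - {"x": 0, "y": 0, "z": 0, "turn": 0, "fingers": 0}

```text
clock: 11.17
position: [497.7, -282.9, 60.7]
ee_rot: [-0.183, 0.983, -0.004, 0.008]
contact_force: [7.1, 2.4, 11.1]
gripper_width: 0.1
```

>>> servo_tool:
  rows:
    - {"x": 0.1, "y": 0.02, "z": 0, "turn": 0, "fingers": 0}
    - {"x": 0.1, "y": 0, "z": 0, "turn": 0, "fingers": 0}
    - {"x": 0, "y": 0, "z": 0, "turn": 0, "fingers": 0}

```text
clock: 11.42
position: [496.2, -283.5, 61.0]
ee_rot: [-0.184, 0.983, -0.005, 0.009]
contact_force: [6.9, 1.9, 12.8]
gripper_width: -0.3
```

>>> servo_tool:
  rows:
    - {"x": 0.1, "y": 0.02, "z": 0, "turn": 0, "fingers": 0}
    - {"x": 0.1, "y": 0, "z": 0, "turn": 0, "fingers": 0}
    - {"x": 0, "y": 0, "z": 0, "turn": 0, "fingers": 0}

```text
clock: 11.67
position: [494.8, -284.1, 61.3]
ee_rot: [-0.184, 0.983, -0.005, 0.009]
contact_force: [8.5, 3.1, 13.9]
gripper_width: 0.0
```

>>> servo_tool:
  rows:
    - {"x": 0.1, "y": 0.02, "z": -0.05, "turn": 0, "fingers": 0}
    - {"x": 0.1, "y": 0, "z": -0.03, "turn": 0, "fingers": 0}
    - {"x": 0, "y": 0, "z": 0, "turn": 0, "fingers": 0}

```text
clock: 11.92
position: [492.3, -284.6, 61.8]
ee_rot: [-0.184, 0.983, -0.005, 0.008]
contact_force: [7.2, 2.5, 12.9]
gripper_width: 0.1
```

>>> servo_tool:
  rows:
    - {"x": 0.1, "y": 0.02, "z": -0.03, "turn": 0, "fingers": 0}
    - {"x": 0.1, "y": 0, "z": -0.03, "turn": 0, "fingers": 0}
    - {"x": 0, "y": 0, "z": 0, "turn": 0, "fingers": 0}

```text
clock: 12.17
position: [490.2, -285.2, 62.3]
ee_rot: [-0.184, 0.983, -0.005, 0.008]
contact_force: [6.2, 3.2, 12.2]
gripper_width: 0.4
```

>>> servo_tool:
  rows:
    - {"x": 0.1, "y": 0.02, "z": -0.02, "turn": 0, "fingers": 0}
    - {"x": 0.1, "y": 0, "z": -0.02, "turn": 0, "fingers": 0}
    - {"x": 0.1, "y": 0, "z": -0.02, "turn": 0, "fingers": 0}
    - {"x": 0, "y": 0, "z": 0, "turn": 0, "fingers": 0}

```text
clock: 12.5
position: [487.5, -286.1, 62.9]
ee_rot: [-0.184, 0.983, -0.005, 0.008]
contact_force: [8.3, 2.0, 12.6]
gripper_width: 0.3
```

>>> servo_tool:
  rows:
    - {"x": 0.1, "y": 0.02, "z": -0.01, "turn": 0, "fingers": 0}
    - {"x": 0.1, "y": 0, "z": -0.01, "turn": 0, "fingers": 0}
    - {"x": 0.1, "y": 0, "z": -0.01, "turn": 0, "fingers": 0}
    - {"x": 0, "y": 0, "z": 0, "turn": 0, "fingers": 0}

```text
clock: 12.83
position: [483.1, -287.1, 63.1]
ee_rot: [-0.183, 0.983, -0.004, 0.007]
contact_force: [4.0, 1.0, 14.1]
gripper_width: 0.2
```

>>> servo_tool:
  rows:
    - {"x": 0.1, "y": 0, "z": -0.02, "turn": 0, "fingers": 0}
    - {"x": 0.1, "y": 0, "z": -0.02, "turn": 0, "fingers": 0}
    - {"x": 0.1, "y": 0, "z": 0, "turn": 0, "fingers": 0}
    - {"x": 0.1, "y": 0, "z": 0, "turn": 0, "fingers": 0}
    - {"x": 0, "y": 0, "z": 0, "turn": 0, "fingers": 0}

```text
clock: 13.25
position: [478.9, -288.4, 63.3]
ee_rot: [-0.183, 0.983, -0.004, 0.006]
contact_force: [3.7, 1.1, 13.7]
gripper_width: 0.0
```

>>> servo_tool:
  rows:
    - {"x": 0.1, "y": 0, "z": 0, "turn": 0, "fingers": 0}
    - {"x": 0.1, "y": 0, "z": 0, "turn": 0, "fingers": 0}
    - {"x": 0.1, "y": 0, "z": 0, "turn": 0, "fingers": 0}
    - {"x": 0.1, "y": 0, "z": 0, "turn": 0, "fingers": 0}
    - {"x": 0, "y": 0, "z": 0, "turn": 0, "fingers": 0}

```text
clock: 13.67
position: [475.4, -289.9, 63.4]
ee_rot: [-0.183, 0.983, -0.004, 0.007]
contact_force: [4.0, 1.7, 14.8]
gripper_width: 0.1
```

```bash
python3 - <<'E'
from h import *
im,d=arm.get_image("side");np.save("pics/side3.npy",im);np.save("pics/side3_d.npy",d)
crop(im,330,120,110,110,5,"pics/s3.png",2)
s=arm.read_state();print(s["position"],s["ee_rot"],dock(s["position"]),s["contact_force"],s["wrist_torque"])
E
```

```text
[ 475.37704982 -289.9414639    63.36137592] [-0.18343543  0.98300123 -0.00414232  0.00654765] [-48.88652385   0.51189956] [ 5.25887721  1.15306557 14.18809744] [ 0.35328145 -1.16932225  0.06078661]
```

View pics/s3.png

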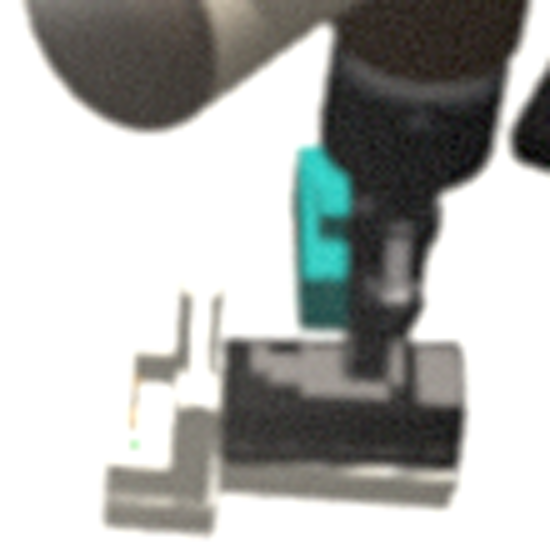

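The pack is out by about 43 mm, with its rear end at crop (222,400) level with the hood front. I'll slide it another 12 mm or so.

>>> servo_tool:
  rows:
    - {"x": 0.1, "y": 0, "z": -0.02, "turn": 0, "fingers": 0}
    - {"x": 0.1, "y": 0, "z": -0.02, "turn": 0, "fingers": 0}
    - {"x": 0.1, "y": 0, "z": -0.02, "turn": 0, "fingers": 0}
    - {"x": 0.1, "y": 0, "z": -0.02, "turn": 0, "fingers": 0}
    - {"x": 0.1, "y": 0, "z": 0, "turn": 0, "fingers": 0}
    - {"x": 0.1, "y": 0, "z": 0, "turn": 0, "fingers": 0}
    - {"x": 0, "y": 0, "z": 0, "turn": 0, "fingers": 0}

```text
clock: 14.3
position: [469.2, -292.0, 63.6]
ee_rot: [-0.183, 0.983, -0.004, 0.006]
contact_force: [4.0, 0.6, 13.2]
gripper_width: 0.1
```

>>> servo_tool:
  rows:
    - {"x": 0.1, "y": 0, "z": 0, "turn": 0, "fingers": 0}
    - {"x": 0.1, "y": 0, "z": 0, "turn": 0, "fingers": 0}
    - {"x": 0.1, "y": 0, "z": 0, "turn": 0, "fingers": 0}
    - {"x": 0.1, "y": 0, "z": 0, "turn": 0, "fingers": 0}
    - {"x": 0.1, "y": 0, "z": 0, "turn": 0, "fingers": 0}
    - {"x": 0.1, "y": 0, "z": 0, "turn": 0, "fingers": 0}
    - {"x": 0, "y": 0, "z": 0, "turn": 0, "fingers": 0}

```text
clock: 14.88
position: [463.9, -294.2, 63.9]
ee_rot: [-0.183, 0.983, -0.004, 0.006]
contact_force: [4.8, 2.1, 13.4]
gripper_width: -0.3
```

>>> servo_tool:
  rows:
    - {"x": -0.2, "y": 0, "z": 0, "turn": 0, "fingers": 0}
    - {"x": -0.2, "y": 0, "z": -0.1, "turn": 0, "fingers": 0}
    - {"x": -0.1, "y": 0, "z": -0.3, "turn": 0, "fingers": 0}
    - {"x": 0, "y": 0, "z": -0.4, "turn": 0, "fingers": 0}
    - {"x": 0, "y": 0, "z": -0.8, "turn": 0, "fingers": 0}
    - {"x": 0, "y": 0, "z": -1.5, "turn": 0, "fingers": 0}
    - {"x": 0, "y": 0, "z": -2, "turn": 0, "fingers": 0}
    - {"x": 0, "y": 0, "z": -2, "turn": 0, "fingers": 0}
    - {"x": 0, "y": 0, "z": -1.5, "turn": 0, "fingers": 0}
    - {"x": 0, "y": 0, "z": 0, "turn": 0, "fingers": 0}

```text
clock: 15.72
position: [463.6, -291.2, 148.8]
ee_rot: [-0.182, 0.983, -0.001, 0.002]
contact_force: [0.6, -0.1, -0.6]
gripper_width: 0.3
```

>>> servo_tool:
  rows:
    - {"x": 0, "y": 0, "z": 0, "turn": 0, "fingers": 8.5}
    - {"x": 0, "y": 0, "z": 0, "turn": 0, "fingers": 8.5}
    - {"x": 0, "y": 0, "z": 0, "turn": 0, "fingers": 8.5}
    - {"x": 0, "y": 0, "z": 0, "turn": 0, "fingers": 8.5}
    - {"x": 0, "y": 0, "z": 0, "turn": 0, "fingers": 8.5}

```text
clock: 16.13
position: [461.8, -290.5, 145.0]
ee_rot: [-0.182, 0.983, 0.0, -0.001]
contact_force: [-0.1, 1.0, 0.4]
gripper_width: 60.6
```

```bash
python3 - <<'E'
from h import *
np.set_printoptions(precision=2,suppress=True)
s=arm.read_state();print(s["position"],s["ee_rot"],dock(s["position"]),s["contact_force"])
for n in("side","top"):
    im,d=arm.get_image(n);np.save(f"pics/{n}4.npy",im);np.save(f"pics/{n}4_d.npy",d)
    if n=="side": crop(im,330,100,130,130,4.5,"pics/s4.png",2)
    else: crop(im,390,220,110,110,5,"pics/t4.png",2)
E
```

```text
[ 461.78 -290.5   145.05] [-0.18  0.98  0.   -0.  ] [-61.78   4.86] [-0.12  1.01  0.38]
```

View pics/s4.png

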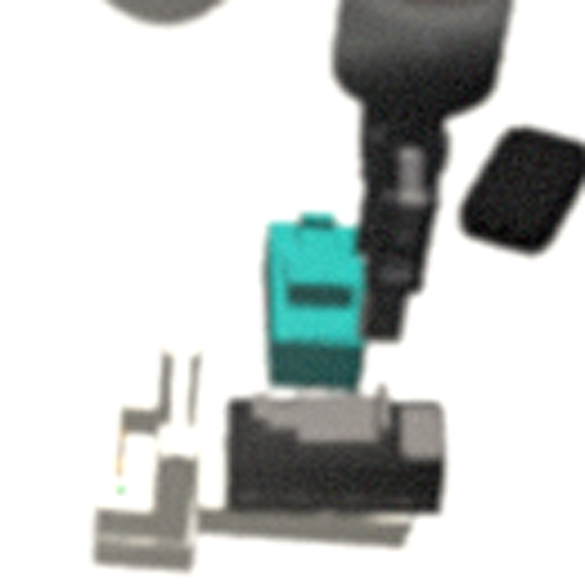

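View pics/t4.png

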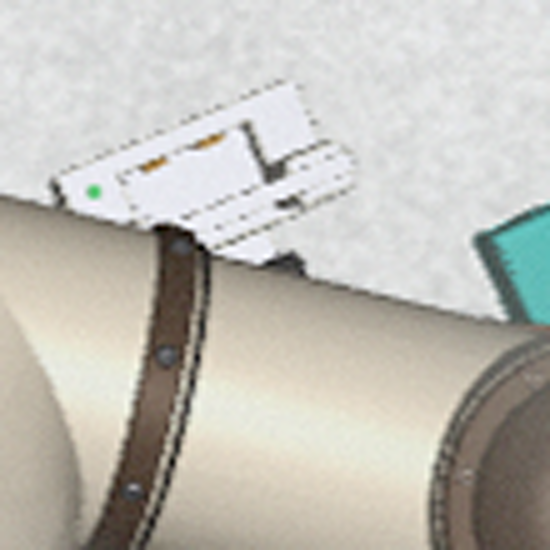

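The side view shows the pack resting on the tongue, clear of the hood: rear at crop (230,450), front at (443,455), button up. The top view is blocked by the arm, so I'll measure from the side depth.

```bash
python3 - <<'E'
from h import *
np.set_printoptions(precision=1,suppress=True)
X=cloud("side",np.load("pics/side4_d.npy"));im=np.load("pics/side4.npy").astype(int);g=im.mean(2);D=dock(X)
sat=im.max(2)-im.min(2)
s=(D[...,0]>-125)&(D[...,0]<14)&(abs(D[...,1])<38)&(X[...,2]>15)&(X[...,2]<92)&(g<90)&(sat<25)
s=cv2.morphologyEx(s.astype(np.uint8),cv2.MORPH_OPEN,np.ones((2,2)))>0
print(s.sum(),D[s].min(0),D[s].max(0))
for x in range(-115,5,8):
    a=s&(abs(D[...,0]-x)<4)
    if a.sum()>3:
        t=a&(X[...,2]>np.nanpercentile(X[a][:,2],60)-4)
        print(x,a.sum(),"y",D[a][:,1].min(),D[a][:,1].max(),"z",X[a][:,2].min(),np.percentile(X[a][:,2],[50,80,97]))
a=s&(X[...,2]>55)
print(cv2.minAreaRect(D[a].astype(np.float32)))
sd=s&(X[...,2]<50)&(D[...,1]>15)
print("near side y",np.polyfit(D[sd][:,0],D[sd][:,1],1),D[sd][:,0].min(),D[sd][:,0].max(),D[sd].mean(0))
E
```

```text
1318 [nan nan] [nan nan]
-115 6 y -24.139223399451993 -8.401218536940007 z -2.2699842909020163 [0.8 2.  2.1]
-107 47 y -18.553227973140203 30.473768181404495 z -1.616228761765683 [59.3 64.2 66.5]
-99 95 y -20.00029206390018 30.53368217018235 z -3.009351540408943 [62.2 64.6 66. ]
-91 92 y -105.40513418648959 31.77338858102657 z -3.565382856731844 [60.9 63.8 65.9]
-83 105 y -22.581074379825385 31.098562353896217 z 8.755745359392677 [59.4 62.9 65.2]
-75 96 y -5.595084729215735 32.45631376144735 z 12.25683781914995 [59.9 73.5 80.1]
-67 103 y -13.231675528224997 32.92915901183112 z 12.270176011672675 [60.3 68.5 72.1]
-59 100 y -14.191628089838147 31.181854588052726 z 13.185916660204839 [58.  69.8 72.5]
-51 100 y -11.216670145059501 30.852718137076828 z 11.374987669827078 [60.1 68.9 71. ]
-43 96 y -8.696265767074358 33.48522862786099 z 12.614981797288578 [57.7 68.1 71.7]
-35 95 y -7.567533223117447 32.19527590411289 z 11.307835107751202 [57.5 68.2 71.2]
-27 93 y -6.505893935801902 31.34149122289529 z 8.602207354190682 [56.1 64.8 69. ]
-19 95 y -17.83162849148927 30.868479207617483 z 13.5114707477818 [54.2 66.9 72.4]
-11 100 y -19.322774168824882 33.58082825757185 z 12.683183456093843 [56.  60.  74.2]
-3 68 y -16.19443448993339 32.017987353068605 z 12.357627878393487 [55.3 57.2 59.3]
((-53.98388671875, 5.1080474853515625), (107.31139373779297, 52.91569137573242), 2.6032874584198)
near side y [-0.  25.7] -108.33008226176443 3.9859648078497742 [-52.3  25.9]
```

>>> servo_tool:
  rows:
    - {"x": -0.45, "y": -0.2, "z": 0, "turn": 0, "fingers": 8.5}
    - {"x": -0.4, "y": -0.2, "z": 0, "turn": 0, "fingers": 8.5}
    - {"x": 0, "y": 0, "z": 0.8, "turn": 0, "fingers": 8.5}
    - {"x": 0, "y": 0, "z": 0.8, "turn": 0, "fingers": 8.5}
    - {"x": 0, "y": 0, "z": 0.8, "turn": 0, "fingers": 8.5}
    - {"x": 0, "y": 0, "z": 0.8, "turn": 0, "fingers": 8.5}
    - {"x": 0, "y": 0, "z": 0.3, "turn": 0, "fingers": 8.5}
    - {"x": 0, "y": 0, "z": 0, "turn": 0, "fingers": 8.5}
    - {"x": 0, "y": 0, "z": 0, "turn": 0, "fingers": 8.5}
    - {"x": 0, "y": 0, "z": 0, "turn": 0, "fingers": 8.5}

```text
clock: 17.07
position: [471.9, -291.5, 111.3]
ee_rot: [-0.182, 0.983, -0.0, 0.0]
contact_force: [0.8, -0.1, 0.5]
gripper_width: 84.9
```

>>> servo_tool:
  rows:
    - {"x": 0, "y": 0, "z": 0, "turn": 0, "fingers": 8.5}
    - {"x": 0, "y": 0, "z": 0, "turn": 0, "fingers": 8.5}

```text
clock: 17.23
position: [471.9, -291.5, 111.5]
ee_rot: [-0.182, 0.983, -0.0, 0.0]
contact_force: [0.3, 0.3, 1.0]
gripper_width: 85.0
```

```bash
python3 - <<'E'
from h import *
s=arm.read_state();print(s["position"],s["ee_rot"],dock(s["position"]),s["contact_force"])
im,d=arm.get_image("side");np.save("pics/side5.npy",im);np.save("pics/side5_d.npy",d)
crop(im,330,100,130,130,4.5,"pics/s5.png",2)
E
```

```text
[ 471.86769938 -291.45051542  111.4885888 ] [-1.81909329e-01  9.83315171e-01 -2.45352542e-04  4.59024333e-04] [-52.70358043   0.36071732] [0.33401489 0.2938081  1.03227929]
```

View pics/s5.png

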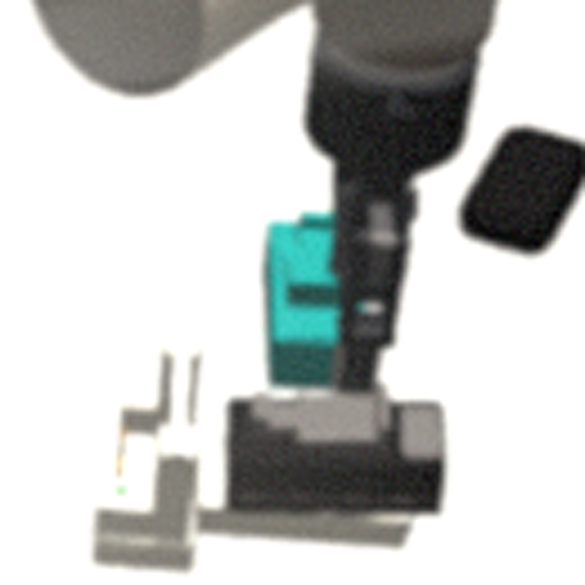

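The fingers are centred over the pack at dock (-53, 0.4), and the decoy is clear of the jaw. I'll descend to about z = 29.

>>> servo_tool:
  rows:
    - {"x": 0, "y": 0, "z": 1.0, "turn": 0, "fingers": 8.5}
    - {"x": 0, "y": 0, "z": 1.0, "turn": 0, "fingers": 8.5}
    - {"x": 0, "y": 0, "z": 1.0, "turn": 0, "fingers": 8.5}
    - {"x": 0, "y": 0, "z": 0.6, "turn": 0, "fingers": 8.5}
    - {"x": 0, "y": 0, "z": 0, "turn": 0, "fingers": 8.5}
    - {"x": 0, "y": 0, "z": 0, "turn": 0, "fingers": 8.5}

```text
clock: 17.78
position: [471.2, -291.3, 74.2]
ee_rot: [-0.182, 0.983, 0.0, -0.001]
contact_force: [-0.1, 0.7, -0.2]
gripper_width: 85.0
```

>>> servo_tool:
  rows:
    - {"x": 0, "y": 0, "z": 0.7, "turn": 0, "fingers": 8.5}
    - {"x": 0, "y": 0, "z": 0.7, "turn": 0, "fingers": 8.5}
    - {"x": 0, "y": 0, "z": 0.7, "turn": 0, "fingers": 8.5}
    - {"x": 0, "y": 0, "z": 0.7, "turn": 0, "fingers": 8.5}
    - {"x": 0, "y": 0, "z": 0.7, "turn": 0, "fingers": 8.5}
    - {"x": 0, "y": 0, "z": 0.7, "turn": 0, "fingers": 8.5}
    - {"x": 0, "y": 0, "z": 0.4, "turn": 0, "fingers": 8.5}
    - {"x": 0, "y": 0, "z": 0, "turn": 0, "fingers": 8.5}
    - {"x": 0, "y": 0, "z": 0, "turn": 0, "fingers": 8.5}
    - {"x": 0, "y": 0, "z": 0, "turn": 0, "fingers": 8.5}

```text
clock: 18.62
position: [471.9, -291.4, 29.2]
ee_rot: [-0.182, 0.983, -0.0, 0.0]
contact_force: [0.4, -0.0, 0.3]
gripper_width: 85.2
```

```bash
python3 - <<'E'
from h import *
s=arm.read_state();print(s["position"],s["ee_rot"],dock(s["position"]),s["contact_force"])
im,d=arm.get_image("side");np.save("pics/side6.npy",im);np.save("pics/side6_d.npy",d)
crop(im,330,100,130,130,4.5,"pics/s6.png",2)
E
```

```text
[ 471.90164142 -291.44059925   29.24132434] [-1.81992970e-01  9.83299787e-01 -1.71088808e-04  2.40737915e-04] [-52.66833917   0.35781112] [ 0.42833616 -0.03049218  0.2595972 ]
```

View pics/s6.png

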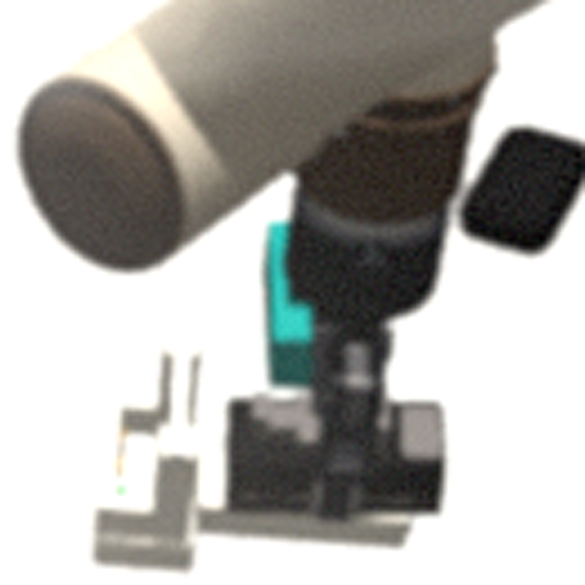

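The near finger stands beside the pack at mid-length (crop (338,440)), with no contact force. I'll close the fingers.

>>> servo_tool:
  rows:
    - {"x": 0, "y": 0, "z": 0, "turn": 0, "fingers": 5.8}
    - {"x": 0, "y": 0, "z": 0, "turn": 0, "fingers": 5.8}
    - {"x": 0, "y": 0, "z": 0, "turn": 0, "fingers": 5.4}
    - {"x": 0, "y": 0, "z": 0, "turn": 0, "fingers": 5.0}
    - {"x": 0, "y": 0, "z": 0, "turn": 0, "fingers": 4.0}
    - {"x": 0, "y": 0, "z": 0, "turn": 0, "fingers": 4.0}
    - {"x": 0, "y": 0, "z": 0, "turn": 0, "fingers": 4.0}
    - {"x": 0, "y": 0, "z": 0, "turn": 0, "fingers": 4.0}
    - {"x": 0, "y": 0, "z": 0, "turn": 0, "fingers": 4.0}

```text
clock: 19.42
position: [471.8, -291.4, 29.5]
ee_rot: [-0.182, 0.983, -0.0, 0.0]
contact_force: [-1.3, 0.9, 6.3]
gripper_width: 51.5
```

>>> servo_tool:
  rows:
    - {"x": 0, "y": 0, "z": -0.2, "turn": 0, "fingers": 4}
    - {"x": 0, "y": 0, "z": -0.3, "turn": 0, "fingers": 4}
    - {"x": 0, "y": 0, "z": -0.5, "turn": 0, "fingers": 4}
    - {"x": 0, "y": 0, "z": -0.6, "turn": 0, "fingers": 4}
    - {"x": 0, "y": 0, "z": -0.6, "turn": 0, "fingers": 4}
    - {"x": 0, "y": 0, "z": -0.6, "turn": 0, "fingers": 4}
    - {"x": 0, "y": 0, "z": 0, "turn": 0, "fingers": 4}
    - {"x": 0, "y": 0, "z": 0, "turn": 0, "fingers": 4}

```text
clock: 20.08
position: [471.9, -291.4, 57.6]
ee_rot: [-0.182, 0.983, -0.0, 0.001]
contact_force: [0.4, -0.2, -3.3]
gripper_width: 51.0
```

```bash
python3 - <<'E'
from h import *
s=arm.read_state();print(s["position"],s["ee_rot"],dock(s["position"]),s["contact_force"],s["gripper_width"],s["wrist_torque"])
im,d=arm.get_image("side");np.save("pics/side7.npy",im);np.save("pics/side7_d.npy",d)
crop(im,330,100,130,130,4.5,"pics/s7.png",2)
E
```

```text
[ 471.93245927 -291.40612139   57.64371487] [-1.81844333e-01  9.83327081e-01 -2.59519272e-04  6.50136527e-04] [-52.62721247   0.37895485] [ 0.4475568  -0.21990866 -3.26403   ] 51.015036446296726 [ 0.0549078   0.0243547  -0.01516208]
```

View pics/s7.png

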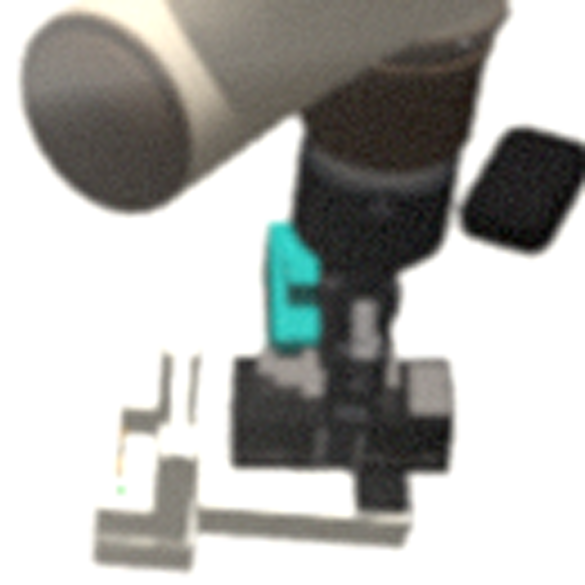

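The pack is lifted clear with the grip at 51 mm and a weight of about 3.3 N. Now I'll carry it to the tray.

>>> servo_tool:
  rows:
    - {"x": 0, "y": 0, "z": -0.8, "turn": 0, "fingers": 4}
    - {"x": 0, "y": 0, "z": -1.4, "turn": 0, "fingers": 4}
    - {"x": 0, "y": 0, "z": -1.6, "turn": 0, "fingers": 4}
    - {"x": 0, "y": 0, "z": -1.6, "turn": 0, "fingers": 4}
    - {"x": 0, "y": 0, "z": -1.6, "turn": 0, "fingers": 4}
    - {"x": 0, "y": 0, "z": -1.6, "turn": 0, "fingers": 4}
    - {"x": 0, "y": 0, "z": -1.0, "turn": 0, "fingers": 4}
    - {"x": -0.4, "y": 0.6, "z": -0.4, "turn": 0, "fingers": 4}
    - {"x": -0.8, "y": 1.2, "z": 0, "turn": 0, "fingers": 4}
    - {"x": -1.2, "y": 2.0, "z": 0, "turn": 0, "fingers": 4}

```text
clock: 20.97
position: [480.0, -247.4, 156.7]
ee_rot: [-0.181, 0.984, 0.0, -0.0]
contact_force: [0.9, 1.0, -4.2]
gripper_width: 51.3
```

>>> servo_tool:
  rows:
    - {"x": -1.6, "y": 2.8, "z": 0, "turn": 0, "fingers": 4}
    - {"x": -1.6, "y": 2.8, "z": 0, "turn": 0, "fingers": 4}
    - {"x": -1.6, "y": 2.8, "z": 0, "turn": 0, "fingers": 4}
    - {"x": -1.6, "y": 2.8, "z": 0, "turn": 0, "fingers": 4}
    - {"x": -1.6, "y": 2.8, "z": 0, "turn": 0, "fingers": 4}
    - {"x": -1.6, "y": 2.8, "z": 0, "turn": 0, "fingers": 4}
    - {"x": -1.6, "y": 2.8, "z": 0, "turn": 0, "fingers": 4}
    - {"x": -1.6, "y": 2.8, "z": 0, "turn": 0, "fingers": 4}
    - {"x": -1.6, "y": 2.8, "z": 0, "turn": 0, "fingers": 4}
    - {"x": -1.6, "y": 2.4, "z": 0, "turn": 0, "fingers": 4}

```text
clock: 21.8
position: [530.0, 69.9, 156.3]
ee_rot: [-0.182, 0.983, 0.0, -0.001]
contact_force: [1.1, 0.8, -3.4]
gripper_width: 51.1
```

>>> servo_tool:
  rows:
    - {"x": -1.6, "y": 2.4, "z": 0, "turn": 0, "fingers": 4}
    - {"x": -1.4, "y": 2.2, "z": 0, "turn": 0, "fingers": 4}
    - {"x": -1.0, "y": 2.0, "z": 0, "turn": 0, "fingers": 4}
    - {"x": -0.6, "y": 1.4, "z": 0, "turn": 0, "fingers": 4}
    - {"x": 0, "y": 0, "z": 0, "turn": 6.4, "fingers": 4}
    - {"x": 0, "y": 0, "z": 0, "turn": 6.4, "fingers": 4}
    - {"x": 0, "y": 0, "z": 0, "turn": 6.4, "fingers": 4}
    - {"x": 0, "y": 0, "z": 0, "turn": 6.4, "fingers": 4}
    - {"x": 0, "y": 0, "z": 0, "turn": 6.4, "fingers": 4}
    - {"x": 0, "y": 0, "z": 0, "turn": 0, "fingers": 4}

```text
clock: 22.63
position: [544.6, 158.6, 156.3]
ee_rot: [0.097, 0.995, -0.0, -0.001]
contact_force: [0.5, -0.1, -4.8]
gripper_width: 51.0
```

>>> servo_tool:
  rows:
    - {"x": 0, "y": 0, "z": 0, "turn": 0, "fingers": 4}
    - {"x": 0, "y": 0, "z": 0, "turn": 0, "fingers": 4}
    - {"x": 0, "y": 0, "z": 0, "turn": 0, "fingers": 4}
    - {"x": 0, "y": 0, "z": 0, "turn": 0, "fingers": 4}

```text
clock: 22.97
position: [545.3, 158.8, 156.9]
ee_rot: [0.096, 0.995, -0.0, -0.0]
contact_force: [-0.3, 1.1, -4.6]
gripper_width: 51.1
```

```bash
python3 - <<'E'
from h import *
s=arm.read_state();print(s["position"],s["ee_rot"],2*np.degrees(np.arctan2(s["ee_rot"][1],s["ee_rot"][0])),s["contact_force"],s["gripper_width"])
im,d=arm.get_image("side");np.save("pics/side8.npy",im);np.save("pics/side8_d.npy",d)
crop(im,180,220,200,200,3,"pics/s8.png",2)
E
```

```text
[545.3075502  158.79304405 156.92876024] [ 9.57220206e-02  9.95408096e-01 -6.39199071e-05 -1.17311552e-04] 169.0142440248233 [-0.27318596  1.08128089 -4.62457029] 51.0749253998435
```

View pics/s8.png

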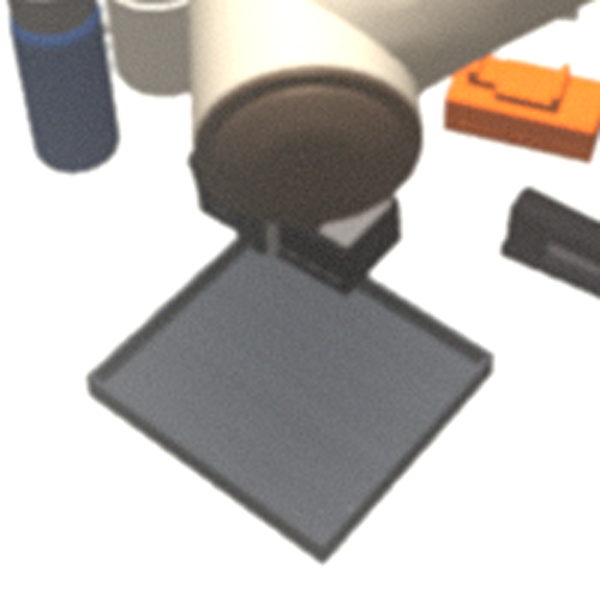

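>>> servo_tool:
  rows:
    - {"x": -0.2, "y": 0.4, "z": 0.5, "turn": 0, "fingers": 4}
    - {"x": 0, "y": 0.5, "z": 1.2, "turn": 0, "fingers": 4}
    - {"x": 0, "y": 0, "z": 1.8, "turn": 0, "fingers": 4}
    - {"x": 0, "y": 0, "z": 1.8, "turn": 0, "fingers": 4}
    - {"x": 0, "y": 0, "z": 1.8, "turn": 0, "fingers": 4}
    - {"x": 0, "y": 0, "z": 1.8, "turn": 0, "fingers": 4}
    - {"x": 0, "y": 0, "z": 1.4, "turn": 0, "fingers": 4}
    - {"x": 0, "y": 0, "z": 1.0, "turn": 0, "fingers": 4}
    - {"x": 0, "y": 0, "z": 0.7, "turn": 0, "fingers": 4}
    - {"x": 0, "y": 0, "z": 0, "turn": 0, "fingers": 4}

```text
clock: 23.85
position: [548.5, 167.0, 35.4]
ee_rot: [0.096, 0.995, -0.001, -0.001]
contact_force: [-0.5, 0.1, -3.4]
gripper_width: 51.2
```

>>> servo_tool:
  rows:
    - {"x": 0, "y": 0, "z": 0, "turn": 0, "fingers": 4}
    - {"x": 0, "y": 0, "z": 0, "turn": 0, "fingers": 4}
    - {"x": 0, "y": 0, "z": 0, "turn": 0, "fingers": 4}

```text
clock: 24.1
position: [549.8, 167.7, 38.1]
ee_rot: [0.096, 0.995, 0.001, 0.001]
contact_force: [0.3, 0.1, -3.4]
gripper_width: 51.1
```

```bash
python3 - <<'E'
from h import *
s=arm.read_state();print(s["position"],s["contact_force"],s["gripper_width"])
im,d=arm.get_image("side");np.save("pics/side9.npy",im);np.save("pics/side9_d.npy",d)
crop(im,180,220,200,200,3,"pics/s9.png",2)
E
```

```text
[549.84245892 167.70748706  38.06297731] [ 0.33873083  0.06497755 -3.37651061] 51.0575354608692
```

View pics/s9.png

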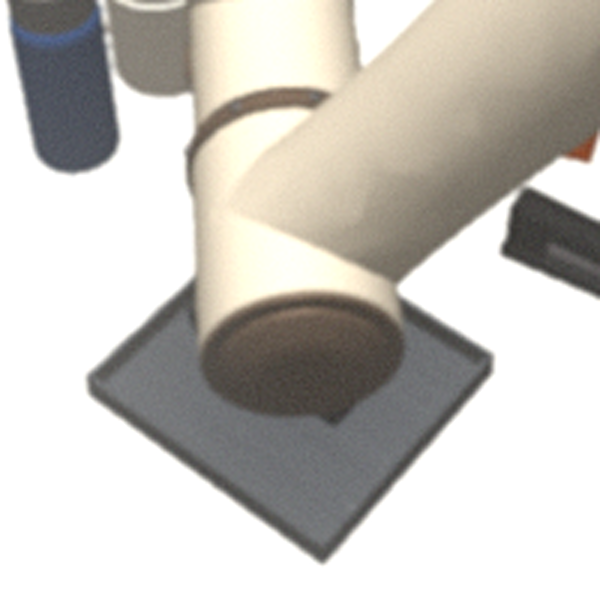

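The wrist hides the pack, but its tip at crop (335,420) lies over the tray floor. I'll lower slowly and watch Fz.

>>> servo_tool:
  rows:
    - {"x": 0, "y": 0, "z": 0.3, "turn": 0, "fingers": 4}
    - {"x": 0, "y": 0, "z": 0.4, "turn": 0, "fingers": 4}
    - {"x": 0, "y": 0, "z": 0.4, "turn": 0, "fingers": 4}
    - {"x": 0, "y": 0, "z": 0.4, "turn": 0, "fingers": 4}
    - {"x": 0, "y": 0, "z": 0.3, "turn": 0, "fingers": 4}
    - {"x": 0, "y": 0, "z": 0.2, "turn": 0, "fingers": 4}
    - {"x": 0, "y": 0, "z": 0, "turn": 0, "fingers": 4}
    - {"x": 0, "y": 0, "z": 0, "turn": 0, "fingers": 4}
    - {"x": 0, "y": 0, "z": 0, "turn": 0, "fingers": 4}

```text
clock: 24.9
position: [549.3, 167.4, 17.1]
ee_rot: [0.096, 0.995, 0.0, 0.0]
contact_force: [0.2, 0.3, -3.7]
gripper_width: 51.0
```

>>> servo_tool:
  rows:
    - {"x": 0, "y": 0, "z": 0.1, "turn": 0, "fingers": 4}
    - {"x": 0, "y": 0, "z": 0.1, "turn": 0, "fingers": 4}
    - {"x": 0, "y": 0, "z": 0, "turn": 0, "fingers": 4}
    - {"x": 0, "y": 0, "z": 0, "turn": 0, "fingers": 4}

```text
clock: 25.23
position: [549.1, 167.3, 15.0]
ee_rot: [0.096, 0.995, -0.0, -0.0]
contact_force: [-0.4, 0.4, -4.2]
gripper_width: 51.1
```

>>> servo_tool:
  rows:
    - {"x": 0, "y": 0, "z": 0.1, "turn": 0, "fingers": 4}
    - {"x": 0, "y": 0, "z": 0.1, "turn": 0, "fingers": 4}
    - {"x": 0, "y": 0, "z": 0, "turn": 0, "fingers": 4}
    - {"x": 0, "y": 0, "z": 0, "turn": 0, "fingers": 4}

```text
clock: 25.57
position: [549.0, 167.3, 12.9]
ee_rot: [0.096, 0.995, -0.0, -0.0]
contact_force: [-0.4, -0.9, -3.8]
gripper_width: 51.0
```

>>> servo_tool:
  rows:
    - {"x": 0, "y": 0, "z": 0.1, "turn": 0, "fingers": 4}
    - {"x": 0, "y": 0, "z": 0.05, "turn": 0, "fingers": 4}
    - {"x": 0, "y": 0, "z": 0, "turn": 0, "fingers": 4}
    - {"x": 0, "y": 0, "z": 0, "turn": 0, "fingers": 4}

```text
clock: 25.9
position: [549.2, 167.4, 11.6]
ee_rot: [0.096, 0.995, 0.0, 0.0]
contact_force: [-0.7, 0.9, -2.3]
gripper_width: 51.0
```

>>> servo_tool:
  rows:
    - {"x": 0, "y": 0, "z": 0.1, "turn": 0, "fingers": 4}
    - {"x": 0, "y": 0, "z": 0, "turn": 0, "fingers": 4}
    - {"x": 0, "y": 0, "z": 0, "turn": 0, "fingers": 4}

```text
clock: 26.15
position: [549.4, 167.4, 11.3]
ee_rot: [0.096, 0.995, 0.0, 0.0]
contact_force: [-1.9, -1.3, 3.4]
gripper_width: 51.2
```

The rear edge touches at 11.5 mm, as predicted from the tilt. I'll press slightly more to level it, then open gradually.

>>> servo_tool:
  rows:
    - {"x": 0, "y": 0, "z": 0.1, "turn": 0, "fingers": 4}
    - {"x": 0, "y": 0, "z": 0.1, "turn": 0, "fingers": 4}
    - {"x": 0, "y": 0, "z": 0, "turn": 0, "fingers": 4}

```text
clock: 26.4
position: [549.7, 167.8, 9.6]
ee_rot: [0.096, 0.995, 0.0, 0.001]
contact_force: [-3.8, 0.5, 5.9]
gripper_width: 51.2
```

>>> servo_tool:
  rows:
    - {"x": 0, "y": 0, "z": 0, "turn": 0, "fingers": 5.1}
    - {"x": 0, "y": 0, "z": 0, "turn": 0, "fingers": 5.2}
    - {"x": 0, "y": 0, "z": 0, "turn": 0, "fingers": 5.3}
    - {"x": 0, "y": 0, "z": 0, "turn": 0, "fingers": 5.5}
    - {"x": 0, "y": 0, "z": 0, "turn": 0, "fingers": 5.8}
    - {"x": 0, "y": 0, "z": 0, "turn": 0, "fingers": 6.4}
    - {"x": 0, "y": 0, "z": 0, "turn": 0, "fingers": 7.0}
    - {"x": 0, "y": 0, "z": 0, "turn": 0, "fingers": 7.4}
    - {"x": 0, "y": 0, "z": 0, "turn": 0, "fingers": 7.4}
    - {"x": 0, "y": 0, "z": 0, "turn": 0, "fingers": 7.4}

```text
clock: 27.23
position: [549.1, 167.3, 8.5]
ee_rot: [0.096, 0.995, 0.0, -0.0]
contact_force: [0.6, 0.5, 0.0]
gripper_width: 74.1
```

>>> servo_tool:
  rows:
    - {"x": 0, "y": 0, "z": -0.4, "turn": 0, "fingers": 7.4}
    - {"x": 0, "y": 0, "z": -0.8, "turn": 0, "fingers": 7.4}
    - {"x": 0, "y": 0, "z": -1.2, "turn": 0, "fingers": 7.4}
    - {"x": 0, "y": 0, "z": -1.6, "turn": 0, "fingers": 7.4}
    - {"x": 0, "y": 0, "z": -2.0, "turn": 0, "fingers": 7.4}
    - {"x": 0, "y": 0, "z": -2.5, "turn": 0, "fingers": 7.4}
    - {"x": 0, "y": 0, "z": -3.0, "turn": 0, "fingers": 7.4}
    - {"x": 0, "y": 0, "z": -3.0, "turn": 0, "fingers": 7.4}
    - {"x": 0, "y": 0, "z": -2.5, "turn": 0, "fingers": 7.4}
    - {"x": 0, "y": 0, "z": -1.0, "turn": 0, "fingers": 7.4}

```text
clock: 28.07
position: [550.9, 168.0, 193.9]
ee_rot: [0.096, 0.995, 0.002, 0.004]
contact_force: [0.3, -0.1, 0.0]
gripper_width: 74.0
```

>>> servo_tool:
  rows:
    - {"x": 2, "y": -1, "z": 0, "turn": 0, "fingers": 7.4}
    - {"x": 3, "y": -1.5, "z": 0, "turn": 0, "fingers": 7.4}
    - {"x": 3, "y": -1.5, "z": 0, "turn": 0, "fingers": 7.4}
    - {"x": 3, "y": -1.5, "z": 0, "turn": 0, "fingers": 7.4}
    - {"x": 2, "y": -1, "z": 0, "turn": 0, "fingers": 7.4}
    - {"x": 0, "y": 0, "z": 0, "turn": 0, "fingers": 7.4}
    - {"x": 0, "y": 0, "z": 0, "turn": 0, "fingers": 7.4}
    - {"x": 0, "y": 0, "z": 0, "turn": 0, "fingers": 7.4}
    - {"x": 0, "y": 0, "z": 0, "turn": 0, "fingers": 7.4}

```text
clock: 28.82
position: [409.9, 128.8, 188.6]
ee_rot: [0.096, 0.995, 0.0, 0.0]
contact_force: [-0.0, -0.5, -0.0]
gripper_width: 74.4
```

```bash
python3 - <<'E'
from h import *
s=arm.read_state();print(s["position"],s["contact_force"],s["gripper_width"],s["clock"])
for n in("side","top"):
    im,d=arm.get_image(n);np.save(f"pics/{n}10.npy",im);np.save(f"pics/{n}10_d.npy",d)
    cv2.imwrite(f"pics/{n}10.png",np.clip(im[:,:,::-1]*2.0,0,255).astype(np.uint8))
E
```

```text
[409.88360885 128.81265709 188.57645503] [-0.00338485 -0.46770056 -0.01363259] 74.38942701178307 28.8167
```

View pics/side10.png

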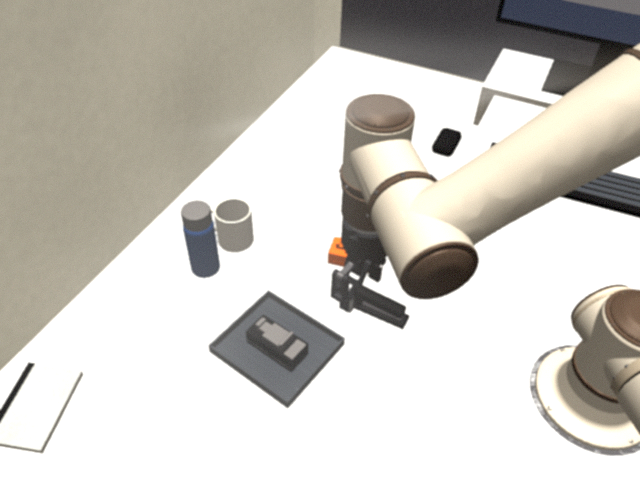

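View pics/top10.png

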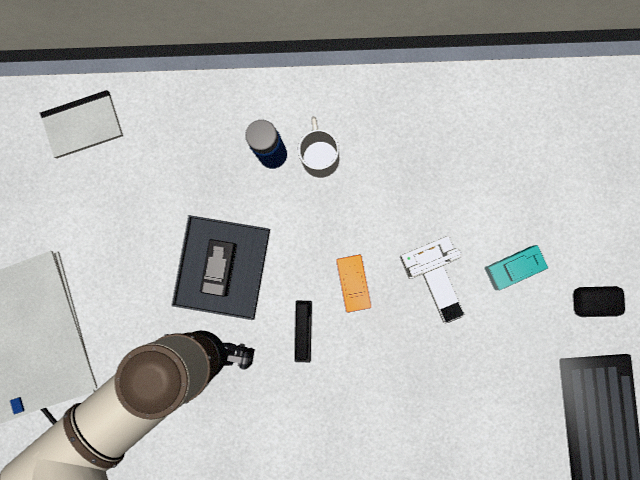

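Both views show the pack centred in the tray with its button on top: (218,267) in the top view and (278,342) in the side view. The bystanders are where they were, and the arm touches nothing. I'll check heights and flatness numerically, then hand in.

```bash
python3 - <<'E'
from h import *
np.set_printoptions(precision=1,suppress=True)
X=cloud("top",np.load("pics/top10_d.npy"))
s=X[238:298,200:240].reshape(-1,3);s=s[np.isfinite(s).all(1)]
t=s[(s[:,2]>30)&(s[:,2]<70)];r=cv2.minAreaRect(t[:,:2].astype(np.float32));print(r,np.percentile(s[:,2],[30,50,60,80,95]))
u=np.array([np.cos(np.radians(-11)),np.sin(np.radians(-11))]);a=(t[:,:2]-np.array(r[0]))@u
for lo in range(-55,55,10):
    m=(a>lo)&(a<lo+10);print(lo,m.sum(),np.percentile(t[m,2],[15,50,90]) if m.sum()>3 else "")
d=np.array(r[0])-[549,167];print("tray off",d@u,d@[-u[1],u[0]])
E
```

```text
((547.6055297851562, 169.3640899658203), (53.4460563659668, 110.1911849975586), 78.59432220458984) [ 6.9 38.9 40.7 47.4 53. ]
-55 124 [37.5 40.8 44.1]
-45 130 [38.7 41.  44.2]
-35 123 [38.6 41.  44.7]
-25 134 [40.2 49.1 58.1]
-15 134 [40.1 48.5 51.5]
-5 129 [40.6 48.  51.6]
5 132 [39.7 48.1 51.7]
15 129 [39.2 47.5 51.4]
25 131 [39.1 42.9 51. ]
35 131 [39.1 42.2 57. ]
45 130 [37.7 40.1 43.4]
tray off -1.8199395007566732 2.054577513788227
```

The top is level at about 40 mm (4 + 36) along its whole length, and the pack sits 2 mm off the tray's centre.

```bash
python3 - <<'E'
from bench import arm
print(arm.job_done())
E
```

```text
the job is handed in; nothing more can be done
None
```

The pack is out of the charger and lying in the tray, flat with its button on top and released. I handed the job in at about 29 s of the 72 s; no verdict is reported.

- **Unlatching:** I pressed the button with closed fingers until it bottomed (60 mm, about 11 N). I then drew the pack about 52 mm out along the tongue, easing off as it rode up the end pad. The push on the tool was mostly 10 to 14 N and peaked at 14.8 N. Early in the slide it dipped to 7.5 N for a moment, so the button came up slightly, by about 0.5 mm or less, before I pressed again.
- **Placing:** I gripped the pack by its long sides, carried it over and set it down gently. It had tilted about 4° on the end pad, so its rear edge touched first and it levelled as I let go.
- **Last checks:**
  - The pack top is level at about 40 mm along its whole length, as it should be for a pack lying on the tray floor.
  - Its centre is within about 3 mm of the tray's centre.
  - The contact force reads about zero and the arm stands clear.
  - The flask, mug and stapler look unmoved by eye in the pictures; I did not measure them.
- **Not checked:** The latch travel and the pack-to-dock force can't be read directly, so I judged both from the wrist force and the tool height. None of my final checks failed or disagreed.

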